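# Change over the transport stand to the tagged colour and lock its collar

## Task

Turn the stand's lock collar by its yellow wing to the blue open mark so that the keeper rod swings clear; then make the bar carry just the colour shown by the tag on the stand's foot: take the hanging saddles of the other colour off and stand them upright on the bench clear of the stand, and hang every saddle of the tagged colour astride the bar. Saddles of the other colour already on the bench stay where they are, and mug, carton and bottle are not disturbed. Finally turn the collar back so that the wing is lined up over the red locked mark and the rod lies straight above the bar.

Things in the scene. Friction and masses are not known exactly. Their poses are not given: they have to be found in the camera images.
- stand: Fixed transport stand; origin on the bench below the bar, own y along its bar. Base beam 70 (x) by 410 mm (y = -165 to 245), 12 high, tag seat on the +x side. Round collar post, 240 mm high, at own y = -120 mm; bare 24 mm post, 152 mm high, at y = +220 mm. Marker arms 110 mm long on the collar post, 178-186 mm up: red (locked) along own +x, blue (open) 1.4 rad clockwise of it from above.
- bar_mid (a point): Top of the stand's steel bar at own x = y = 0. Bar 14 mm in diameter along own y, top 145 mm above the bench, free for saddle centres at y = -80 to +180 mm: room for five at 60 mm spacing. At the start two black and two green saddles already hang there, near four of y = -70, -10, 50, 110, 170 mm.
- collar (a joint): Captive lock collar, rad: black ring of 52 mm diameter, 192-236 mm up, on a vertical axis at own (0, -120 mm) of the stand. 0 = locked (wing over the red arm), 1.4 = open (wing over the blue arm); grows clockwise from above, range -0.3 to 1.7, no click or stop at the marks. Stiff (0.2 N m), stays where left.
- collar_wing (a point): Grip point of the collar's yellow wing: on its middle plane, 55 mm from the collar axis, 226 mm up. The wing is an upright plate 16 mm thick, 23-85 mm from the axis, 196-241 mm up; it points along the stand's own +x at joint 0, turned q clockwise at joint q.
- rod_end (a point): End of the steel keeper rod on the collar, square to the wing: 12 mm in diameter, 300 mm long from the collar axis, centre 217 mm up. At joint 0 it lies straight above the bar along own +y, so that saddles can be neither hung nor lifted off; open, it points to own +x. Tops of hung saddles are 193 mm up.
- tag_seat (a point): Tag seat on the stand's foot, far side of the bar (own x = 75, y = 30 mm, 12 mm up). The tag lying here tells the colour to hang.
- tag_black: Black round tag, 52 mm diameter, 8 mm thick, fixed; lies on the stand's tag seat or on the spare pad off to the left. Origin: centre of its underside.
- tag_green: Green round tag, the same size; lies in the other of the two places.
- black0: Black saddle, an upside-down U, 150 g, loose, may be absent; stands on the bench at the start. Origin: centre of underside; x across the U, y through its thickness, z up; same when half-turned. 57 (x) by 44 (y) by 103 mm tall. Leg gap 28 mm, open below; bridge 55-69 mm up; grip tab 22 (x) by 28 (y) mm at 69-103 mm up. Hung: x square to the bar, origin 90 mm above the bench.
- black1: Black saddle, an upside-down U, 150 g, loose, may be absent; stands on the bench at the start. Origin: centre of underside; x across the U, y through its thickness, z up; same when half-turned. 57 (x) by 44 (y) by 103 mm tall. Leg gap 28 mm, open below; bridge 55-69 mm up; grip tab 22 (x) by 28 (y) mm at 69-103 mm up. Hung: x square to the bar, origin 90 mm above the bench.
- black2: Black saddle, an upside-down U, 150 g, loose, may be absent; stands on the bench at the start. Origin: centre of underside; x across the U, y through its thickness, z up; same when half-turned. 57 (x) by 44 (y) by 103 mm tall. Leg gap 28 mm, open below; bridge 55-69 mm up; grip tab 22 (x) by 28 (y) mm at 69-103 mm up. Hung: x square to the bar, origin 90 mm above the bench.
- black3: Black saddle, an upside-down U, 150 g, loose; hangs on the bar at the start. Origin: centre of underside; x across the U, y through its thickness, z up; same when half-turned. 57 (x) by 44 (y) by 103 mm tall. Leg gap 28 mm, open below; bridge 55-69 mm up; grip tab 22 (x) by 28 (y) mm at 69-103 mm up. Hung: x square to the bar, origin 90 mm above the bench.
- black4: Black saddle, an upside-down U, 150 g, loose; hangs on the bar at the start. Origin: centre of underside; x across the U, y through its thickness, z up; same when half-turned. 57 (x) by 44 (y) by 103 mm tall. Leg gap 28 mm, open below; bridge 55-69 mm up; grip tab 22 (x) by 28 (y) mm at 69-103 mm up. Hung: x square to the bar, origin 90 mm above the bench.
- green0: Green saddle, an upside-down U, 150 g, loose, may be absent; stands on the bench at the start. Origin: centre of underside; x across the U, y through its thickness, z up; same when half-turned. 57 (x) by 44 (y) by 103 mm tall. Leg gap 28 mm, open below; bridge 55-69 mm up; grip tab 22 (x) by 28 (y) mm at 69-103 mm up. Hung: x square to the bar, origin 90 mm above the bench.
- green1: Green saddle, an upside-down U, 150 g, loose, may be absent; stands on the bench at the start. Origin: centre of underside; x across the U, y through its thickness, z up; same when half-turned. 57 (x) by 44 (y) by 103 mm tall. Leg gap 28 mm, open below; bridge 55-69 mm up; grip tab 22 (x) by 28 (y) mm at 69-103 mm up. Hung: x square to the bar, origin 90 mm above the bench.
- green2: Green saddle, an upside-down U, 150 g, loose, may be absent; stands on the bench at the start. Origin: centre of underside; x across the U, y through its thickness, z up; same when half-turned. 57 (x) by 44 (y) by 103 mm tall. Leg gap 28 mm, open below; bridge 55-69 mm up; grip tab 22 (x) by 28 (y) mm at 69-103 mm up. Hung: x square to the bar, origin 90 mm above the bench.
- green3: Green saddle, an upside-down U, 150 g, loose; hangs on the bar at the start. Origin: centre of underside; x across the U, y through its thickness, z up; same when half-turned. 57 (x) by 44 (y) by 103 mm tall. Leg gap 28 mm, open below; bridge 55-69 mm up; grip tab 22 (x) by 28 (y) mm at 69-103 mm up. Hung: x square to the bar, origin 90 mm above the bench.
- green4: Green saddle, an upside-down U, 150 g, loose; hangs on the bar at the start. Origin: centre of underside; x across the U, y through its thickness, z up; same when half-turned. 57 (x) by 44 (y) by 103 mm tall. Leg gap 28 mm, open below; bridge 55-69 mm up; grip tab 22 (x) by 28 (y) mm at 69-103 mm up. Hung: x square to the bar, origin 90 mm above the bench.
- mug: Red mug, 80 mm diameter, 92 mm high, loose; origin: centre of its underside. Bystander.
- carton: Small cardboard carton, 100 by 70 by 55 mm high, loose; origin: centre of its underside. Bystander.
- bottle: White bottle with black cap, 60 mm diameter, 150 mm high, loose; origin: centre of its underside. Bystander.
Mind the look-alikes: they are no part of the job. What is shaped like the black4 but pink or purple is not meant.

How it is judged:
On the way, in this order (a step that is already met when the one before it is completed fails the run):
1. the collar is turned open (beyond 1.2 rad) (value of joint collar above 1.2 rad), for 0.2 s.
2. every saddle of the tagged colour hangs on the bar and every other one stands on the bench, with the collar open (((horizontal distance between tag_black and tag_seat below 0.03 m and (x of black0 in the frame of stand between -0.02 and 0.02 m and y of black0 in the frame of stand between -0.105 and 0.195 m and z of black0 in the frame of stand between 0.075 and 0.105 m and angle between black0's own z axis and vertical below 0.4 rad) and (x of black1 in the frame of stand between -0.02 and 0.02 m and y of black1 in the frame of stand between -0.105 and 0.195 m and z of black1 in the frame of stand between 0.075 and 0.105 m and angle between black1's own z axis and vertical below 0.4 rad) and (x of black2 in the frame of stand between -0.02 and 0.02 m and y of black2 in the frame of stand between -0.105 and 0.195 m and z of black2 in the frame of stand between 0.075 and 0.105 m and angle between black2's own z axis and vertical below 0.4 rad) and (x of black3 in the frame of stand between -0.02 and 0.02 m and y of black3 in the frame of stand between -0.105 and 0.195 m and z of black3 in the frame of stand between 0.075 and 0.105 m and angle between black3's own z axis and vertical below 0.4 rad) and (x of black4 in the frame of stand between -0.02 and 0.02 m and y of black4 in the frame of stand between -0.105 and 0.195 m and z of black4 in the frame of stand between 0.075 and 0.105 m and angle between black4's own z axis and vertical below 0.4 rad) and (height (world z) of green0 below 0.009 m and distance of green0 from where it was at the start of the episode below 0.12 m and angle between green0's own z axis and vertical below 0.3 rad) and (height (world z) of green1 below 0.009 m and distance of green1 from where it was at the start of the episode below 0.12 m and angle between green1's own z axis and vertical below 0.3 rad) and (height (world z) of green2 below 0.009 m and distance of green2 from where it was at the start of the episode below 0.12 m and angle between green2's own z axis and vertical below 0.3 rad) and (height (world z) of green3 below 0.009 m and angle between green3's own z axis and vertical below 0.3 rad) and (height (world z) of green4 below 0.009 m and angle between green4's own z axis and vertical below 0.3 rad)) or (horizontal distance between tag_green and tag_seat below 0.03 m and (x of green0 in the frame of stand between -0.02 and 0.02 m and y of green0 in the frame of stand between -0.105 and 0.195 m and z of green0 in the frame of stand between 0.075 and 0.105 m and angle between green0's own z axis and vertical below 0.4 rad) and (x of green1 in the frame of stand between -0.02 and 0.02 m and y of green1 in the frame of stand between -0.105 and 0.195 m and z of green1 in the frame of stand between 0.075 and 0.105 m and angle between green1's own z axis and vertical below 0.4 rad) and (x of green2 in the frame of stand between -0.02 and 0.02 m and y of green2 in the frame of stand between -0.105 and 0.195 m and z of green2 in the frame of stand between 0.075 and 0.105 m and angle between green2's own z axis and vertical below 0.4 rad) and (x of green3 in the frame of stand between -0.02 and 0.02 m and y of green3 in the frame of stand between -0.105 and 0.195 m and z of green3 in the frame of stand between 0.075 and 0.105 m and angle between green3's own z axis and vertical below 0.4 rad) and (x of green4 in the frame of stand between -0.02 and 0.02 m and y of green4 in the frame of stand between -0.105 and 0.195 m and z of green4 in the frame of stand between 0.075 and 0.105 m and angle between green4's own z axis and vertical below 0.4 rad) and (height (world z) of black0 below 0.009 m and distance of black0 from where it was at the start of the episode below 0.12 m and angle between black0's own z axis and vertical below 0.3 rad) and (height (world z) of black1 below 0.009 m and distance of black1 from where it was at the start of the episode below 0.12 m and angle between black1's own z axis and vertical below 0.3 rad) and (height (world z) of black2 below 0.009 m and distance of black2 from where it was at the start of the episode below 0.12 m and angle between black2's own z axis and vertical below 0.3 rad) and (height (world z) of black3 below 0.009 m and angle between black3's own z axis and vertical below 0.3 rad) and (height (world z) of black4 below 0.009 m and angle between black4's own z axis and vertical below 0.3 rad))) and value of joint collar above 1 rad), for 0.2 s.
3. the collar is turned back to the locked mark (within 0.12 rad) (value of joint collar between -0.12 and 0.12 rad), for 0.2 s.
At the end, for the whole second after the job is handed in: At rest: all of the tagged colour astride the bar (within 20 mm of its line, lean under 0.4 rad); all others upright on the bench itself, those that began there within 120 mm of their start; the collar within 0.12 rad of the locked mark (all of step 3 and ((horizontal distance between tag_black and tag_seat below 0.03 m and (x of black0 in the frame of stand between -0.02 and 0.02 m and y of black0 in the frame of stand between -0.105 and 0.195 m and z of black0 in the frame of stand between 0.075 and 0.105 m and angle between black0's own z axis and vertical below 0.4 rad) and (x of black1 in the frame of stand between -0.02 and 0.02 m and y of black1 in the frame of stand between -0.105 and 0.195 m and z of black1 in the frame of stand between 0.075 and 0.105 m and angle between black1's own z axis and vertical below 0.4 rad) and (x of black2 in the frame of stand between -0.02 and 0.02 m and y of black2 in the frame of stand between -0.105 and 0.195 m and z of black2 in the frame of stand between 0.075 and 0.105 m and angle between black2's own z axis and vertical below 0.4 rad) and (x of black3 in the frame of stand between -0.02 and 0.02 m and y of black3 in the frame of stand between -0.105 and 0.195 m and z of black3 in the frame of stand between 0.075 and 0.105 m and angle between black3's own z axis and vertical below 0.4 rad) and (x of black4 in the frame of stand between -0.02 and 0.02 m and y of black4 in the frame of stand between -0.105 and 0.195 m and z of black4 in the frame of stand between 0.075 and 0.105 m and angle between black4's own z axis and vertical below 0.4 rad) and (height (world z) of green0 below 0.009 m and distance of green0 from where it was at the start of the episode below 0.12 m and angle between green0's own z axis and vertical below 0.3 rad) and (height (world z) of green1 below 0.009 m and distance of green1 from where it was at the start of the episode below 0.12 m and angle between green1's own z axis and vertical below 0.3 rad) and (height (world z) of green2 below 0.009 m and distance of green2 from where it was at the start of the episode below 0.12 m and angle between green2's own z axis and vertical below 0.3 rad) and (height (world z) of green3 below 0.009 m and angle between green3's own z axis and vertical below 0.3 rad) and (height (world z) of green4 below 0.009 m and angle between green4's own z axis and vertical below 0.3 rad) and linear speed of each of black0, black1, black2, black3, black4, green0, green1, green2, green3, green4 below 0.03 m/s) or (horizontal distance between tag_green and tag_seat below 0.03 m and (x of green0 in the frame of stand between -0.02 and 0.02 m and y of green0 in the frame of stand between -0.105 and 0.195 m and z of green0 in the frame of stand between 0.075 and 0.105 m and angle between green0's own z axis and vertical below 0.4 rad) and (x of green1 in the frame of stand between -0.02 and 0.02 m and y of green1 in the frame of stand between -0.105 and 0.195 m and z of green1 in the frame of stand between 0.075 and 0.105 m and angle between green1's own z axis and vertical below 0.4 rad) and (x of green2 in the frame of stand between -0.02 and 0.02 m and y of green2 in the frame of stand between -0.105 and 0.195 m and z of green2 in the frame of stand between 0.075 and 0.105 m and angle between green2's own z axis and vertical below 0.4 rad) and (x of green3 in the frame of stand between -0.02 and 0.02 m and y of green3 in the frame of stand between -0.105 and 0.195 m and z of green3 in the frame of stand between 0.075 and 0.105 m and angle between green3's own z axis and vertical below 0.4 rad) and (x of green4 in the frame of stand between -0.02 and 0.02 m and y of green4 in the frame of stand between -0.105 and 0.195 m and z of green4 in the frame of stand between 0.075 and 0.105 m and angle between green4's own z axis and vertical below 0.4 rad) and (height (world z) of black0 below 0.009 m and distance of black0 from where it was at the start of the episode below 0.12 m and angle between black0's own z axis and vertical below 0.3 rad) and (height (world z) of black1 below 0.009 m and distance of black1 from where it was at the start of the episode below 0.12 m and angle between black1's own z axis and vertical below 0.3 rad) and (height (world z) of black2 below 0.009 m and distance of black2 from where it was at the start of the episode below 0.12 m and angle between black2's own z axis and vertical below 0.3 rad) and (height (world z) of black3 below 0.009 m and angle between black3's own z axis and vertical below 0.3 rad) and (height (world z) of black4 below 0.009 m and angle between black4's own z axis and vertical below 0.3 rad) and linear speed of each of green0, green1, green2, green3, green4, black0, black1, black2, black3, black4 below 0.03 m/s)) and velocity of joint collar between -0.05 and 0.05 rad/s); the robot touches nothing.
It fails at once if the mug is moved more than 40 mm or tipped (distance of mug from where it was at the start of the episode above 0.04 m or angle between mug's own z axis and vertical above 0.4 rad).
It fails at once if the carton is moved more than 40 mm or tipped (distance of carton from where it was at the start of the episode above 0.04 m or angle between carton's own z axis and vertical above 0.4 rad).
It fails at once if the bottle is moved more than 40 mm or tipped (distance of bottle from where it was at the start of the episode above 0.04 m or angle between bottle's own z axis and vertical above 0.4 rad).
Of black0, black1, black2 only 2 to 3 are there at a start; the rules pass over those that are not, and their reading is None.
Of green0, green1, green2 only 2 to 3 are there at a start; the rules pass over those that are not, and their reading is None.
At some moment in a run one of black0, green0, black1, green1, black2, green2 may be knocked a few centimetres aside while the robot is not near it.
It also fails if it takes over 210 s, if anything falls off the work surface, if the arm or the gripper's body presses on something with over 40 N, if the wrist force passes 120 N, or if a joint passes its speed limit or range.

## Robot

A 6-joint arm with a two-finger parallel gripper is mounted at the origin on the work surface. World frame = base frame: x ahead of the robot, y to its left, z up, the work surface at z = 0. Lengths are in m, angles in rad, forces in N, time in s.
With the tool pointing down it reaches from about 0.35 to 0.975 m from the base axis. Payload 4.9 kg.
Tool frame: the origin (TCP) lies at the very end of the fingers, on their centre line; the grasp point (between the pads) lies 19 mm behind it (ctrl.grasp_offset is the distance from the TCP to the grasp point, in m); y points along the fingers, z is the direction in which the jaws open and shut, and the axes are right-handed (so a half turn about y gives the same grasp; the last joint's range is limited). The gripper opens to 85 mm and grips with 20 to 120 N. Pads are 22 mm wide; open, the fingers measure 114 mm over their backs; the gripper's body (76 mm by 85 mm) begins 54 mm behind the grasp point. The pads swing forward as they close: fully open they stand 13 mm farther back than shut.
Start: joints at [1.117, 0.053, 1.613, -0, 1.476, -0.119], TCP at [0.205, 0.59, 0.207] pointing down, gripper open.
Joint ranges: [-3.01, 3.01], [-1.01, 2.22], [0.06, 2.58], [-1.02, 4.17], [0.09, 2.62], [-3.14, 3.14]. Speed limits (rad/s): [2.57, 2.57, 3.14, 3.14, 3.14, 3.14].

## Interface

Orientations are given as a rotation vector (axis times angle).
In Python, from station import ctrl, eyes, finish_job, find_in, regions_of, pinpoint gives the robot as it stands.
- The arm moves only by the tool play_rows, never from a script. Its argument "moves" is a list of rows, each an object of numbers: "x", "y", "z": the shift along the world's x, y, z in cm; "turn": the turn about the world's z in degrees; "jaw": the finger opening in cm, from 0 to 8.54. A call has 1 to 8 rows; each row shifts and turns the commanded pose from where the row before left it; what a row does not reach is not made up. A row lasts 1/12 s, in which the tool goes at most 41.7 mm and 7.16 degrees, less where a joint would pass 70% of its speed; a pose out of reach is approached as far as the arm can. A call is refused whole if a number of a shift passes 4.17 or a number of a turn 7.16, either way. A call with a gripper value outside its range is refused whole. The fingers move at their own pace and stop on an object; "squeeze" is the grip in N (left out, the last holds). Time passes only in rows, so rows that do not move let the fingers close. It gives the time, the measured TCP pose, the force and the opening at its end, in the units of the state.
- ctrl.get_obs(): the state, without advancing time (a new reading comes with each control period).
- eyes.get_image(name): name is "scene" or "top" or "wrist"; returns a dict with "img" (384x512x3 uint8, red, green, blue), "camera_matrix" (3x3 intrinsics, pixels), "cam_to_world" (4x4, takes a point from camera to world coordinates). Camera axes: x right, y up, looking along -z (the intrinsics and any distortion apply to the point x, -y, -z); pixel columns grow to the right and rows downward; lengths in m; the calibration is good to about 2 mm. A picture is of the moment at which its call begins. There is no depth.
- finish_job(): hands the job in, once; it reports no verdict.
Trained networks look in the newest picture that a camera, given by its name, has taken for a name from the list of things; names that differ only in an ending like _2 or _b are one class to them, and where a whole thing is asked for, a point or a joint stands for the part that bears it (a point fixed in the world has none). Each returns a list of dicts, best first, with "score" (0 to 1); they miss things now and then, are a little off and sometimes report something else, mostly with a low value. They report only what shows in the picture. A call takes as long as a camera call. They do not tell look-alikes from the thing itself.
- find_in(camera, query): "point" ([column, row] in pixels, amid what is visible of it).
- regions_of(camera, query): "pixels" (384x512 bool, what is visible of it) and "point" ([column, row] in pixels, amid what is visible of it).
- pinpoint(camera, query): "point" ([column, row] in pixels: a listed point, or the origin of a listed thing).
The state is a dict: "t": time; "q": joint angles; "dq": joint speeds; "effort": joint torques, N m; "tool_pos": TCP position; "tool_rot": TCP orientation; "contact_force": force on the tool from outside, world axes, zero at the start; "wrist_torque": the same for the moment, N m; "opening": finger opening in m.
Only numpy, scipy, OpenCV 4.12 (cv2) and the standard library are available. Lean on these libraries where they do the work, as an engineer would, in place of code of your own. Each camera call takes 0.05 s, during which the arm holds its last target.

## Working session

There is one attempt and no reset: what is moved stays moved. The work goes in short steps, Python scripts to look and compute and a tool call to move; the robot and the scene stay as the last step left them, time stands still between calls to the robot, and variables do not carry over. Pictures are saved under pics/ and viewed, and the job is handed in when it is done.

Besides the shell and the picture viewer there is one more tool, called in YAML: its name, and indented under it one key for each argument. play_rows: Moves the arm, as the interface text tells. Its arguments: {"type":"object","properties":{"moves":{"type":"array"},"squeeze":{"type":"number"}},"required":["moves"]}

```bash
ls; mkdir -p pics
cat > h.py <<'E'
from station import ctrl, eyes, finish_job, find_in, regions_of, pinpoint
import numpy as np, cv2
def snap(n,fn):
    d=eyes.get_image(n); cv2.imwrite('pics/'+fn,d['img'][:,:,::-1]); return d
def ray(d,px):
    K=d['camera_matrix'];T=d['cam_to_world']
    v=np.linalg.inv(K)@[px[0],px[1],1.]; v=np.array([v[0],-v[1],-v[2]])
    return T[:3,3],T[:3,:3]@v
def atz(d,px,z):
    o,v=ray(d,px); return o+v*(z-o[2])/v[2]
def proj(d,P):
    T=d['cam_to_world'];p=T[:3,:3].T@(np.array(P)-T[:3,3]); p=np.array([p[0],-p[1],-p[2]]); q=d['camera_matrix']@p; return q[:2]/q[2]
E
python3 - <<'E'
from h import *
for n in ['scene','top','wrist']:
    d=snap(n,n+'0.png'); print(n,d['camera_matrix'].round(1).tolist(),d['cam_to_world'].round(3).tolist(),d.keys())
print(ctrl.get_obs())
E
```

```text
pics
scene [[371.3, 0.0, 257.8], [0.0, 371.3, 193.5], [0.0, 0.0, 1.0]] [[0.531, -0.668, 0.521, 1.254], [0.847, 0.412, -0.334, -0.449], [0.008, 0.619, 0.785, 1.245], [0.0, 0.0, 0.0, 1.0]] dict_keys(['img', 'camera_matrix', 'cam_to_world'])
top [[424.3, 0.0, 252.5], [0.0, 424.3, 189.0], [0.0, 0.0, 1.0]] [[-0.029, 0.987, -0.158, 0.331], [-1.0, -0.028, 0.01, 0.004], [0.005, 0.158, 0.987, 1.361], [0.0, 0.0, 0.0, 1.0]] dict_keys(['img', 'camera_matrix', 'cam_to_world'])
wrist [[283.9, 0.0, 253.0], [0.0, 283.9, 189.8], [0.0, 0.0, 1.0]] [[0.329, -0.893, -0.307, 0.126], [0.944, 0.31, 0.109, 0.617], [-0.002, -0.326, 0.945, 0.373], [0.0, 0.0, 0.0, 1.0]] dict_keys(['img', 'camera_matrix', 'cam_to_world'])
{'t': 0.15, 'q': array([ 1.11697465e+00,  5.32243405e-02,  1.61397135e+00, -3.66242421e-05,
        1.47601729e+00, -1.18989278e-01]), 'dq': array([ 8.15480854e-04, -2.16021598e-03, -4.31361115e-03,  3.64833087e-05,
       -2.34909055e-03,  1.12693420e-03]), 'effort': array([ 5.72680601e-04, -3.94243813e+01, -3.70721698e+01, -1.01706380e-04,
        4.76304311e-03,  3.37655663e-07]), 'tool_pos': array([0.20515221, 0.58981103, 0.20583795]), 'tool_rot': array([-1.55634684,  0.26314168, -0.26247489]), 'contact_force': array([-0.61176843,  0.08308312, -0.53937877]), 'wrist_torque': array([-0.01001899,  0.02371983, -0.0451975 ]), 'opening': 0.08527755220065959}
```

View pics/scene0.png

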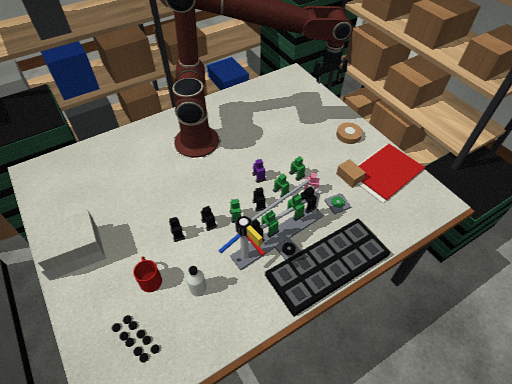

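View pics/top0.png

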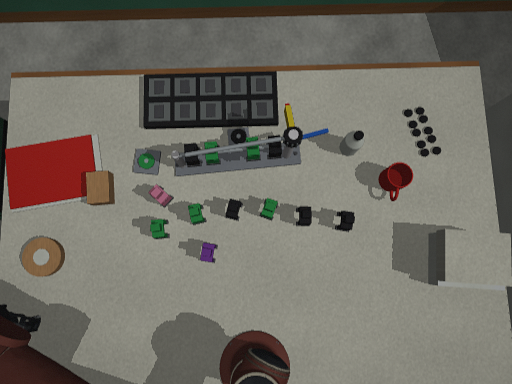

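Run:
```python
from h import *
for n in ['top','scene']:
    d=eyes.get_image(n)
    for q in ['stand','bar_mid','collar_wing','rod_end','tag_seat','tag_black','tag_green','black0','green0','mug','carton','bottle']:
        r=pinpoint(n,q)
        z={'bar_mid':.145,'collar_wing':.226,'rod_end':.217,'tag_seat':.012,'tag_black':.012,'tag_green':.012}.get(q,0)
        print(n,q,[(round(a['score'],2),np.round(a['point']).tolist(),atz(d,a['point'],z)[:2].round(3).tolist()) for a in r if a['score']>.15])
```

```text
top stand [(0.74, [188.0, 154.0], [0.671, 0.2])]
top bar_mid [(0.65, [246.0, 145.0], [0.657, 0.006]), (0.55, [194.0, 213.0], [0.459, 0.16])]
top collar_wing [(0.72, [291.0, 119.0], [0.707, -0.12])]
top rod_end [(0.65, [189.0, 154.0], [0.617, 0.165]), (0.43, [248.0, 147.0], [0.631, 0.003])]
top tag_seat [(0.84, [234.0, 136.0], [0.726, 0.048]), (0.62, [194.0, 158.0], [0.654, 0.179])]
top tag_black [(0.64, [236.0, 136.0], [0.723, 0.039]), (0.27, [235.0, 138.0], [0.718, 0.043])]
top tag_green [(0.6, [149.0, 163.0], [0.643, 0.323])]
top black0 [(0.85, [341.0, 222.0], [0.434, -0.291]), (0.81, [235.0, 212.0], [0.475, 0.048]), (0.75, [301.0, 215.0], [0.459, -0.163]), (0.64, [163.0, 232.0], [0.418, 0.28]), (0.62, [194.0, 156.0], [0.663, 0.178]), (0.61, [272.0, 148.0], [0.683, -0.08]), (0.56, [206.0, 250.0], [0.357, 0.143]), (0.53, [270.0, 210.0], [0.477, -0.065])]
top green0 [(0.72, [271.0, 212.0], [0.471, -0.066]), (0.68, [248.0, 151.0], [0.677, 0.001]), (0.65, [197.0, 157.0], [0.659, 0.17]), (0.64, [213.0, 155.0], [0.665, 0.118]), (0.61, [161.0, 230.0], [0.423, 0.285]), (0.53, [197.0, 214.0
[... 852 characters left out ...]
.15]), (0.62, [253.0, 238.0], [0.606, -0.053]), (0.59, [261.0, 178.0], [0.36, 0.142]), (0.57, [178.0, 233.0], [0.43, -0.29])]
scene green0 [(0.8, [267.0, 227.0], [0.59, 0.024]), (0.67, [291.0, 213.0], [0.587, 0.143]), (0.66, [282.0, 192.0], [0.473, 0.175]), (0.53, [239.0, 215.0], [0.483, -0.045])]
scene mug [(0.87, [151.0, 279.0], [0.556, -0.455]), (0.7, [179.0, 233.0], [0.431, -0.288])]
scene carton [(0.95, [348.0, 178.0], [0.565, 0.466]), (0.42, [294.0, 174.0], [0.418, 0.277])]
scene bottle [(0.87, [197.0, 289.0], [0.681, -0.331]), (0.39, [176.0, 234.0], [0.432, -0.299]), (0.29, [339.0, 203.0], [0.65, 0.346]), (0.21, [283.0, 249.0], [0.708, 0.021]), (0.17, [256.0, 236.0], [0.604, -0.036])]
```

Run:
```python
from h import *
a=cv2.imread('pics/top0.png')[90:280,130:380]; b=cv2.imread('pics/scene0.png')[140:280,160:370]
cv2.imwrite('pics/z1.png',cv2.resize(a,(790,600),interpolation=cv2.INTER_CUBIC))
cv2.imwrite('pics/z2.png',cv2.resize(b,(800,533),interpolation=cv2.INTER_CUBIC))
```

```text
(no output)
```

View pics/z1.png

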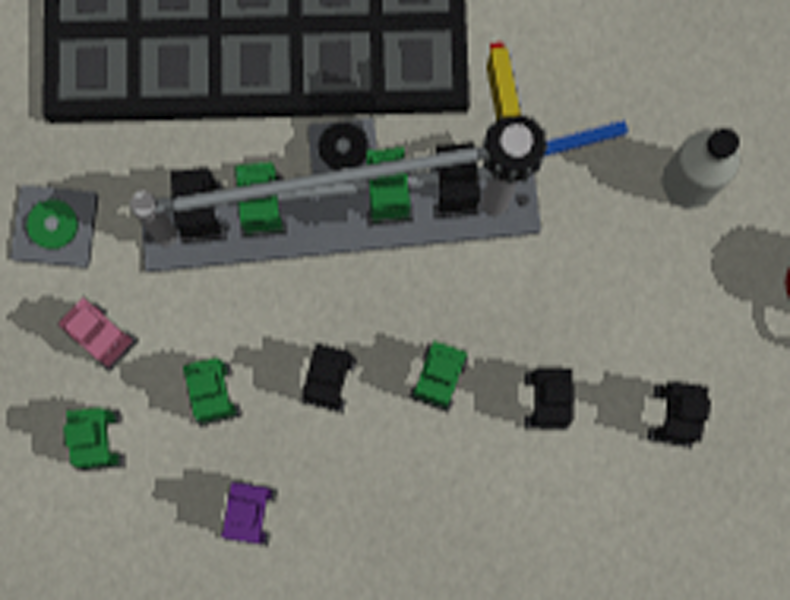

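View pics/z2.png

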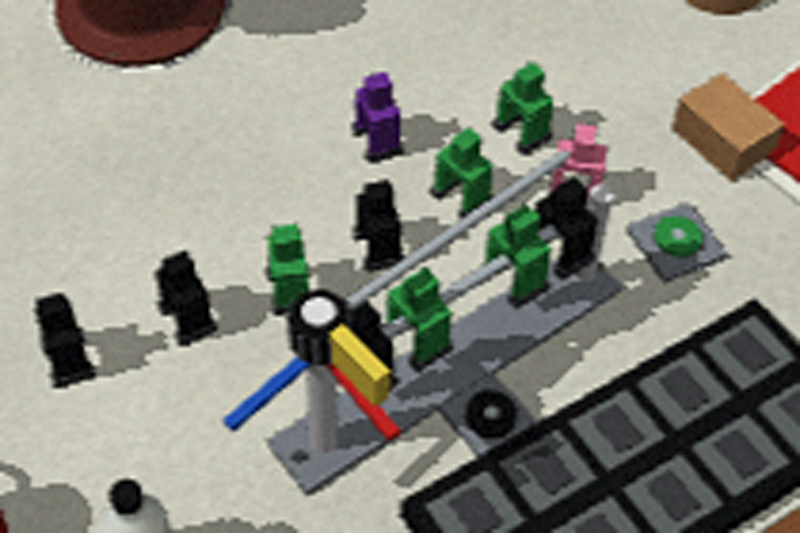

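```bash
cat > fit.py <<'E'
from h import *
from scipy.optimize import least_squares
T=eyes.get_image('top');S=eyes.get_image('scene')
obs=[(T,(0,-.12,.238),(293.3,134)),(T,(0,.22,.152),(174.9,154.9)),(T,(.075,.03,.02),(238.9,136.2)),(T,(-.035,.245,.012),(175.6,175.4)),(T,(-.035,-.165,.012),(301.2,163.4)),
(S,(0,-.12,.238),(244,221.9)),(S,(.075,.03,.02),(288.9,248.4)),(S,(.035,-.165,.012),(240.6,269.1)),(S,(-.035,-.165,.012),(230.3,255.5)),(S,(0,.22,.152),(317.5,189.9))]
def w(p,P):
    c,s=np.cos(p[2]),np.sin(p[2]); return np.array([p[0]+c*P[0]-s*P[1],p[1]+s*P[0]+c*P[1],P[2]])
f=lambda p:np.concatenate([proj(d,w(p,P))-np.array(u) for d,P,u in obs])
r=least_squares(f,[.655,.005,0],loss='soft_l1'); p=r.x
print(p,f(p).reshape(-1,2).round(1).tolist())
if __name__=='__main__':
    print('collar',w(p,(0,-.12,0)))
    for q in (-.1,0,.1,1.4): print(q,[proj(d,w(p,(.085*np.cos(q),-.12-.085*np.sin(q),.241))).round(1).tolist() for d in (T,S)],[proj(d,w(p,(.3*np.sin(q),-.12+.3*np.cos(q),.217))).round(1).tolist() for d in (T,S)])
E
python3 fit.py
```

```text
[ 0.65066916 -0.00310627  0.07999571] [[-0.3, -0.3], [-0.3, -0.6], [-0.9, -0.6], [-0.2, 0.5], [-0.0, -0.9], [-0.7, -0.1], [-0.4, -0.6], [-0.5, -0.1], [-0.9, -0.2], [-0.3, 0.3]]
collar [ 0.66025841 -0.12272252  0.        ]
-0.1 [[286.3, 104.3], [261.0, 237.9]] [[186.4, 157.6], [305.6, 179.1]]
0 [[289.3, 103.8], [258.9, 239.4]] [[184.9, 147.2], [311.4, 184.0]]
0.1 [[292.4, 103.7], [256.6, 240.7]] [[184.5, 136.7], [316.7, 189.4]]
1.4 [[322.8, 125.2], [224.2, 237.4]] [[262.1, 39.5], [315.2, 284.2]]
```

```bash
cat >> h.py <<'E'
from scipy.spatial.transform import Rotation as R
def st():
    o=ctrl.get_obs(); M=R.from_rotvec(o['tool_rot']).as_matrix()
    j=np.degrees(np.arctan2(M[1,2],M[0,2]))
    print('t %.2f'%o['t'],'pos',(o['tool_pos']*100).round(2),'jawdeg %.1f'%j,'y',M[:,1].round(3),'q',o['q'].round(2),'open %.1f'%(o['opening']*1000),'F',o['contact_force'].round(1))
    return o['tool_pos']*100,j
E
python3 -c "
from h import *
st()"
```

```text
t 1.55 pos [20.54 59.03 20.68] jawdeg 70.8 y [ 0.  0. -1.] q [ 1.12  0.05  1.61  0.    1.48 -0.12] open 85.2 F [-0.2 -0.3  0.3]
```

View pics/wrist0.png

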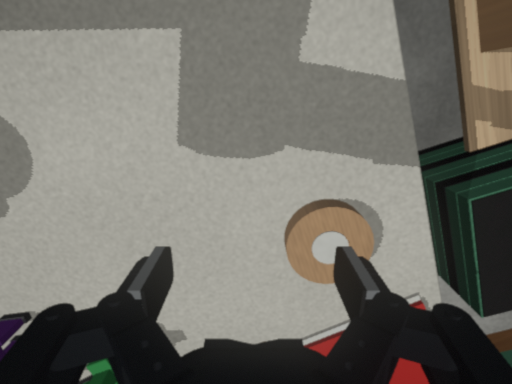

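play_rows:
  moves:
    - {"z": 3.5,"jaw": 6}
    - {"z": 3.5,"turn": 6}
    - {"x": 2.4,"y": -3.3,"z": 0.8,"turn": 6}
    - {"x": 2.4,"y": -3.3,"z": 0.8,"turn": 6}
    - {"x": 2.4,"y": -3.3,"z": 0.8,"turn": 6}
    - {"x": 2.4,"y": -3.3,"z": 0.8,"turn": 3.5}
    - {"x": 2.4,"y": -3.3}
    - {"x": 2.4,"y": -3.3}
  squeeze: 40

```text
invalid input
```

play_rows:
  moves:
    - {"x": 2.4,"y": -3.3}
    - {"x": 2.4,"y": -3.3}
    - {"x": 2.4,"y": -3.3}
    - {"x": 2.4,"y": -3.3}
    - {"x": 2.4,"y": -3.3}
    - {"x": 2.4,"y": -3.3}
    - {"x": 2.4,"y": -3.3}
    - {"x": 2.4,"y": -3.3}

```text
invalid input
```

play_rows:
  moves:
    - {"x": 2.4,"y": -3.3}
    - {"x": 2.4,"y": -3.3}
    - {"x": 2.4,"y": -3.3}
    - {"x": 2.4,"y": -3.3}
    - {"x": 2.4,"y": -3.3}
    - {"x": 2.0,"y": -2.5}
    - {}
    - {}

```text
invalid input
```

```bash
python3 -c "
from h import *
st()
snap('wrist','w1.png')"
```

```text
t 1.55 pos [20.54 59.03 20.68] jawdeg 70.8 y [ 0.  0. -1.] q [ 1.12  0.05  1.61  0.    1.48 -0.12] open 85.2 F [-0.2 -0.3  0.3]
```

View pics/w1.png

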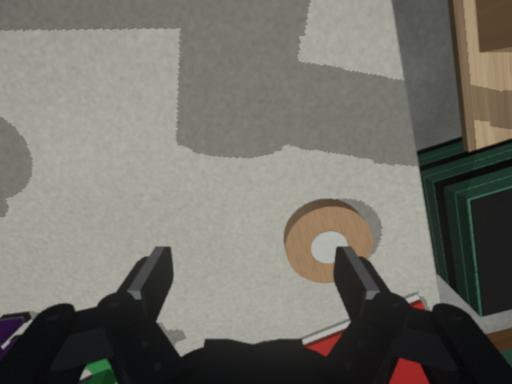

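play_rows:
  moves:
    - {"x": 0,"y": 0,"z": 3.5,"turn": 0,"jaw": 6}
    - {"x": 0,"y": 0,"z": 3.5,"turn": 6,"jaw": 6}
    - {"x": 2.4,"y": -3.3,"z": 0.8,"turn": 6,"jaw": 6}
    - {"x": 2.4,"y": -3.3,"z": 0.8,"turn": 6,"jaw": 6}
    - {"x": 2.4,"y": -3.3,"z": 0.8,"turn": 6,"jaw": 6}
    - {"x": 2.4,"y": -3.3,"z": 0.8,"turn": 3.5,"jaw": 6}
    - {"x": 2.4,"y": -3.3,"z": 0,"turn": 0,"jaw": 6}
    - {"x": 2.4,"y": -3.3,"z": 0,"turn": 0,"jaw": 6}
  squeeze: 40

```text
t: 2.27
tool_pos: [0.3503, 0.3909, 0.31]
tool_rot: [-1.567, -0.116, 0.113]
contact_force: [1.3, 0.2, -0.7]
opening: 0.0601
```

play_rows:
  moves:
    - {"x": 2.4,"y": -3.3,"z": 0,"turn": 0,"jaw": 5}
    - {"x": 2.4,"y": -3.3,"z": 0,"turn": 0,"jaw": 5}
    - {"x": 2.4,"y": -3.3,"z": 0,"turn": 0,"jaw": 5}
    - {"x": 2.4,"y": -3.3,"z": 0,"turn": 0,"jaw": 5}
    - {"x": 2.4,"y": -3.3,"z": 0,"turn": 0,"jaw": 5}
    - {"x": 2.4,"y": -3.3,"z": 0,"turn": 0,"jaw": 5}
    - {"x": 2.4,"y": -3.3,"z": 0,"turn": 0,"jaw": 5}
    - {"x": 2.4,"y": -3.3,"z": 0,"turn": 0,"jaw": 5}

```text
t: 2.93
tool_pos: [0.5422, 0.1264, 0.3091]
tool_rot: [-1.568, -0.114, 0.113]
contact_force: [0.5, 0.5, 0.1]
opening: 0.0498
```

play_rows:
  moves:
    - {"x": 2.4,"y": -3.3,"z": 0,"turn": 0,"jaw": 5}
    - {"x": 2.4,"y": -3.3,"z": 0,"turn": 0,"jaw": 5}
    - {"x": 2.4,"y": -3.3,"z": 0,"turn": 0,"jaw": 5}
    - {"x": 2.4,"y": -3.3,"z": 0,"turn": 0,"jaw": 5}
    - {"x": 2.4,"y": -3.3,"z": 0,"turn": 0,"jaw": 5}
    - {"x": 2.4,"y": -3.3,"z": 0,"turn": 0,"jaw": 5}
    - {"x": 2.4,"y": -3.4,"z": 0,"turn": 0,"jaw": 5}
    - {"x": 0,"y": 0,"z": 0,"turn": 0,"jaw": 5}

```text
t: 3.6
tool_pos: [0.7114, -0.1102, 0.3054]
tool_rot: [-1.57, -0.107, 0.111]
contact_force: [-0.7, 0.5, -1.4]
opening: 0.0501
```

```bash
python3 -c "
from h import *
st()
snap('wrist','w1.png')"
```

```text
t 3.60 pos [ 71.14 -11.02  30.54] jawdeg 98.0 y [-0.003 -0.002 -1.   ] q [-0.26  0.24  1.25 -0.    1.66 -1.97] open 50.1 F [-0.7  0.5 -1.4]
```

View pics/w1.png

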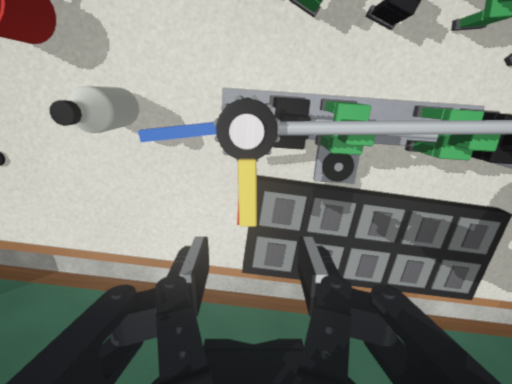

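```bash
python3 -c "
from h import *
st();d=eyes.get_image('wrist')
for p in [(247,225),(247,162)]: print(atz(d,p,.241))
print(atz(d,(247,131),.238),atz(d,(338,166),.02))
for q in ['collar_wing','rod_end','tag_seat','bar_mid']:
  for a in pinpoint('wrist',q)[:2]: print(q,a['score'],a['point'],atz(d,a['point'],{'collar_wing':.226,'rod_end':.217,'bar_mid':.145,'tag_seat':.012}[q]))
"
```

```text
t 3.65 pos [ 71.02 -10.72  30.61] jawdeg 98.1 y [-0.003  0.    -1.   ] q [-0.25  0.24  1.25 -0.    1.66 -1.96] open 50.0 F [-0.7  0.5  0.1]
[ 0.74018133 -0.10894128  0.241     ]
[ 0.68251083 -0.11670778  0.241     ]
[ 0.65750883 -0.12013372  0.238     ] [0.72043348 0.03474327 0.02      ]
collar_wing 0.81 [243.0, 190.5] [ 0.71318985 -0.11659078  0.226     ]
rod_end 0.45 [281.9, 119.9] [ 0.64630715 -0.0910476   0.217     ]
tag_seat 0.7 [334.0, 167.9] [0.72619966 0.03160572 0.012     ]
tag_seat 0.69 [242.6, 191.8] [ 0.78964558 -0.1144202   0.012     ]
```

play_rows:
  moves:
    - {"x": 0.3,"y": -0.7,"z": -2,"turn": 0,"jaw": 5}
    - {"x": 0,"y": 0,"z": -3,"turn": 0,"jaw": 5}
    - {"x": 0,"y": 0,"z": -3,"turn": 0,"jaw": 5}
    - {"x": 0,"y": 0,"z": -1.6,"turn": 0,"jaw": 5}
    - {"x": 0,"y": 0,"z": 0,"turn": 0,"jaw": 5}

```text
t: 4.32
tool_pos: [0.7093, -0.1086, 0.2073]
tool_rot: [-1.565, -0.109, 0.122]
contact_force: [-0.8, 0.4, -2.1]
opening: 0.0501
```

```bash
python3 -c "
from h import *
st()
snap('wrist','w2.png')"
```

```text
t 4.32 pos [ 70.93 -10.86  20.73] jawdeg 98.4 y [-0.008  0.002 -1.   ] q [-0.26  0.27  1.37  0.    1.51 -1.97] open 50.1 F [-0.8  0.4 -2.1]
```

View pics/w2.png

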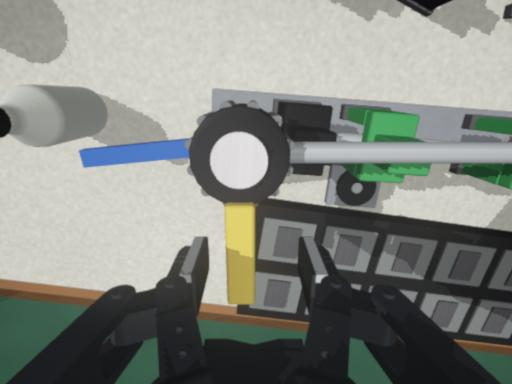

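play_rows:
  moves:
    - {"x": 0.3,"y": -0.5,"z": 0,"turn": 0,"jaw": 3}
    - {"x": 0,"y": 0,"z": 0,"turn": 0,"jaw": 2}
    - {"x": 0,"y": 0,"z": 0,"turn": 0,"jaw": 1}
    - {"x": 0,"y": 0,"z": 0,"turn": 0,"jaw": 1}
    - {"x": 0,"y": 0,"z": 0,"turn": 0,"jaw": 1}
  squeeze: 30

```text
t: 4.78
tool_pos: [0.7167, -0.1158, 0.2161]
tool_rot: [-1.569, -0.118, 0.11]
contact_force: [-0.7, 0.9, 6.2]
opening: 0.0127
```

```bash
python3 -c "
from h import *
st()
p,j=st()
import numpy as np
c=np.array([66.0,-12.25]);
r=np.hypot(*(p[:2]-c)); a0=np.degrees(np.arctan2(*(p[:2]-c)[::-1])); print(r,a0)
q=[a0-7*k for k in range(13)]
P=np.array([c+r*np.array([np.cos(np.radians(a)),np.sin(np.radians(a))]) for a in q]); print(np.diff(P,axis=0).round(2).tolist())
snap('wrist','w2.png')"
```

```text
t 4.78 pos [ 71.67 -11.58  21.61] jawdeg 98.3 y [ 0.005 -0.001 -1.   ] q [-0.26  0.28  1.35  0.    1.51 -1.98] open 12.7 F [-0.7  0.9  6.2]
t 4.78 pos [ 71.67 -11.58  21.61] jawdeg 98.3 y [ 0.005 -0.001 -1.   ] q [-0.26  0.28  1.35  0.    1.51 -1.98] open 12.7 F [-0.7  0.9  6.2]
5.708246756285015 6.721210080858706
[[0.04, -0.7], [-0.05, -0.7], [-0.13, -0.68], [-0.21, -0.66], [-0.29, -0.63], [-0.37, -0.59], [-0.44, -0.54], [-0.5, -0.49], [-0.55, -0.42], [-0.6, -0.35], [-0.64, -0.27], [-0.67, -0.19]]
```

View pics/w2.png

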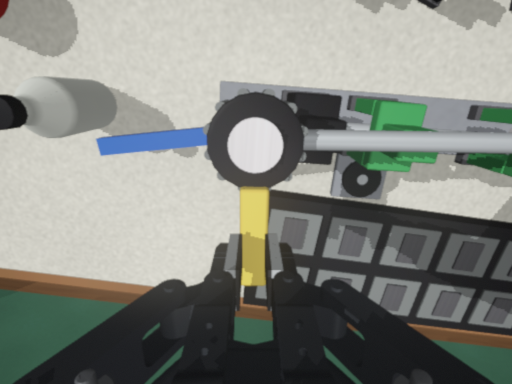

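play_rows:
  moves:
    - {"x": 0.04,"y": -0.7,"z": 0,"turn": -7,"jaw": 1}
    - {"x": -0.05,"y": -0.7,"z": 0,"turn": -7,"jaw": 1}
    - {"x": -0.13,"y": -0.68,"z": 0,"turn": -7,"jaw": 1}
    - {"x": -0.21,"y": -0.66,"z": 0,"turn": -7,"jaw": 1}
    - {"x": -0.29,"y": -0.63,"z": 0,"turn": -7,"jaw": 1}
    - {"x": -0.37,"y": -0.59,"z": 0,"turn": -7,"jaw": 1}

```text
t: 5.33
tool_pos: [0.7077, -0.1553, 0.2162]
tool_rot: [-1.519, 0.458, -0.47]
contact_force: [4.2, 2.6, 5.0]
opening: 0.0127
```

play_rows:
  moves:
    - {"x": -0.44,"y": -0.54,"z": 0,"turn": -7,"jaw": 1}
    - {"x": -0.5,"y": -0.49,"z": 0,"turn": -7,"jaw": 1}
    - {"x": -0.55,"y": -0.42,"z": 0,"turn": -7,"jaw": 1}
    - {"x": -0.6,"y": -0.35,"z": 0,"turn": -7,"jaw": 1}
    - {"x": -0.64,"y": -0.27,"z": 0,"turn": -7,"jaw": 1}
    - {"x": -0.67,"y": -0.19,"z": 0,"turn": -7,"jaw": 1}
    - {"x": 0,"y": 0,"z": 0,"turn": 0,"jaw": 1}
    - {"x": 0,"y": 0,"z": 0,"turn": 0,"jaw": 1}

```text
t: 6.0
tool_pos: [0.6724, -0.18, 0.2161]
tool_rot: [-1.318, 1.016, -1.028]
contact_force: [-0.1, -4.0, 7.2]
opening: 0.0127
```

```bash
python3 -c "
from h import *
st()
snap('wrist','w3.png');snap('top','t3.png')"
```

```text
t 6.00 pos [ 67.24 -18.    21.61] jawdeg 14.4 y [ 0.005 -0.005 -1.   ] q [-0.37  0.21  1.43 -0.    1.5  -0.62] open 12.7 F [-0.1 -4.   7.2]
```

View pics/t3.png

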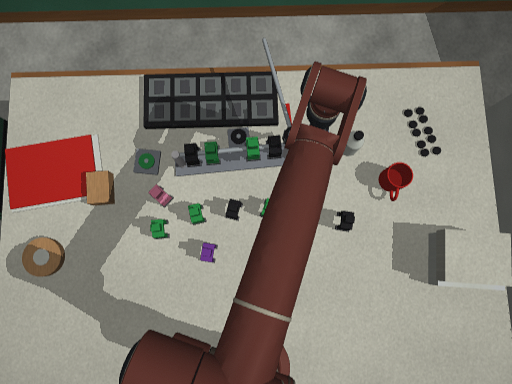

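View pics/w3.png

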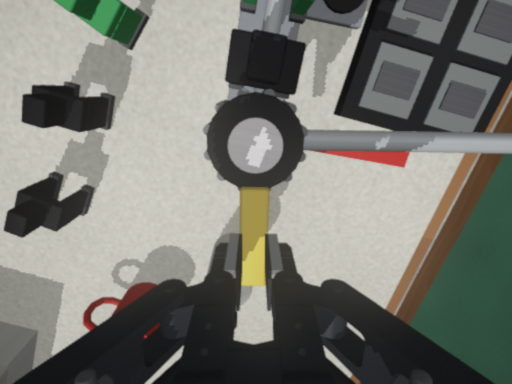

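play_rows:
  moves:
    - {"x": 0,"y": 0,"z": 0,"turn": 0,"jaw": 4}
    - {"x": 0,"y": 0,"z": 0,"turn": 0,"jaw": 4}
    - {"x": 0,"y": 0,"z": 0,"turn": 0,"jaw": 4}
    - {"x": 0,"y": 0,"z": 3,"turn": 0,"jaw": 5}
    - {"x": 0,"y": 0,"z": 4,"turn": 0,"jaw": 5}
    - {"x": -3,"y": 2,"z": 2,"turn": -3.4,"jaw": 5}
    - {"x": -3,"y": 2.5,"z": 0,"turn": -3,"jaw": 5}
    - {"x": -3,"y": 2.5,"z": 0,"turn": -3,"jaw": 5}

```text
t: 6.77
tool_pos: [0.581, -0.1075, 0.3043]
tool_rot: [-1.246, 1.146, -1.149]
contact_force: [0.7, -0.2, -0.1]
opening: 0.05
```

```bash
cat > obj.py <<'E'
from h import *
import sys
SP=np.array([.65067,-.00311,.08])
def own(P):
    c,s=np.cos(SP[2]),np.sin(SP[2]); x,y=P[0]-SP[0],P[1]-SP[1]; return np.array([c*x+s*y,-s*x+c*y])
def wld(x,y):
    c,s=np.cos(SP[2]),np.sin(SP[2]); return np.array([SP[0]+c*x-s*y,SP[1]+s*x+c*y])
E
python3 -c "
from obj import *
st()
im=snap('top','t4.png')
for y in (.11,-.01): print(y,wld(0,y))
for q in ['green0','black0']:
  for a in regions_of('top',q):
    if a['score']<.3: continue
    m=a['pixels'];p=a['point']
    print(q,round(a['score'],2),np.round(p),m.sum(),'own@.18',own(atz(im,p,.17)).round(3),'bench',atz(im,p,.07).round(3)[:2])
"
```

```text
t 6.77 pos [ 58.1  -10.75  30.43] jawdeg 4.8 y [ 0.002 -0.    -1.   ] q [-0.31 -0.07  1.57  0.    1.63 -0.39] open 50.0 F [ 0.7 -0.2 -0.1]
0.11 [0.64187938 0.10653819]
-0.01 [ 0.65146915 -0.01307802]
green0 0.82 [251. 149.] 306 own@.18 [-0.014 -0.004] bench [ 0.663 -0.009]
green0 0.71 [157. 229.] 256 own@.18 [-0.214  0.283] bench [0.422 0.283]
green0 0.62 [210. 155.] 320 own@.18 [-0.017  0.117] bench [0.649 0.121]
green0 0.61 [194. 213.] 270 own@.18 [-0.18   0.178] bench [0.468 0.173]
black0 0.7 [158. 196.] 308 own@.18 [-0.121  0.273] bench [0.524 0.28 ]
black0 0.63 [344. 218.] 314 own@.18 [-0.241 -0.242] bench [ 0.438 -0.287]
black0 0.61 [193. 152.] 330 own@.18 [-0.005  0.164] bench [0.658 0.173]
black0 0.55 [231. 211.] 249 own@.18 [-0.187  0.072] bench [0.47  0.058]
black0 0.48 [309. 214.] 86 own@.18 [-0.219 -0.145] bench [ 0.453 -0.18 ]
black0 0.48 [203. 250.] 237 own@.18 [-0.286  0.16 ] bench [0.355 0.145]
black0 0.41 [281. 149.] 121 own@.18 [-0.023 -0.089] bench [ 0.661 -0.102]
```

View pics/t4.png

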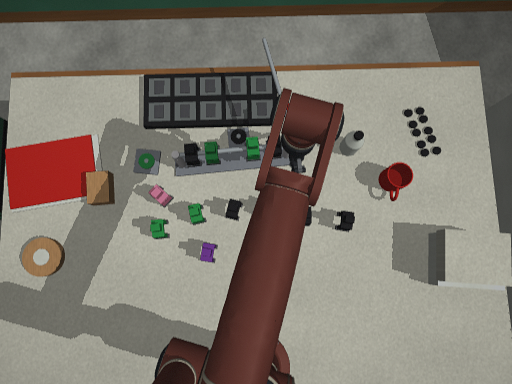

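play_rows:
  moves:
    - {"x": 2.3,"y": 1.5,"z": 1,"turn": 0,"jaw": 5}
    - {"x": 2.3,"y": 1.5,"z": 0,"turn": 0,"jaw": 5}
    - {"x": 2.3,"y": 1.5,"z": 0,"turn": 0,"jaw": 5}
    - {"x": 0,"y": 0,"z": 0,"turn": 0,"jaw": 5}

```text
t: 7.25
tool_pos: [0.6532, -0.061, 0.3111]
tool_rot: [-1.249, 1.144, -1.142]
contact_force: [-0.9, -0.4, -1.5]
opening: 0.0499
```

```bash
python3 -c "
from h import *
st()
d=snap('wrist','w5.png');print(d['cam_to_world'].round(3).tolist())"
```

```text
t 7.25 pos [65.32 -6.1  31.11] jawdeg 5.1 y [-0.001  0.002 -1.   ] q [-0.21  0.09  1.41  0.    1.65 -0.3 ] open 49.9 F [-0.9 -0.4 -1.5]
[[0.996, -0.085, -0.028, 0.646], [0.089, 0.942, 0.324, 0.022], [-0.001, -0.325, 0.946, 0.478], [0.0, 0.0, 0.0, 1.0]]
```

View pics/w5.png

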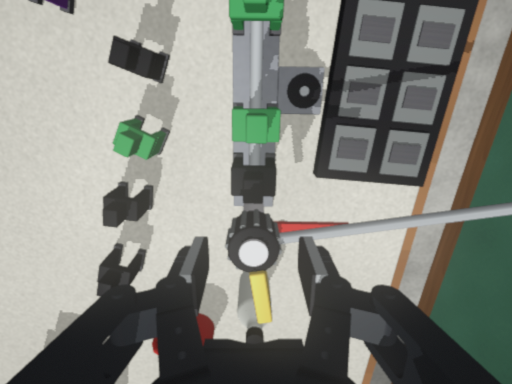

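```bash
python3 -c "
from h import *
a=cv2.imread('pics/w5.png')[60:220,200:320]
cv2.imwrite('pics/z5.png',cv2.resize(a,(450,600),interpolation=cv2.INTER_CUBIC))"
```

```text
(no output)
```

View pics/z5.png

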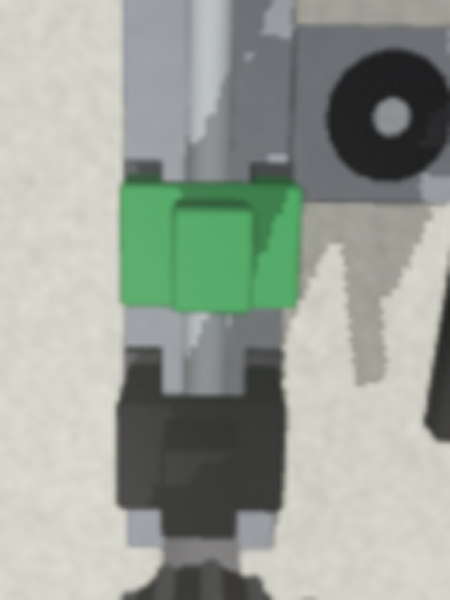

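```bash
python3 -c "
from obj import *
d=eyes.get_image('wrist');st()
P=atz(d,(256.5,128.5),.193);print(P,own(P))
P=atz(d,(253,252),.238);print('collar',P,own(P))
P=atz(d,(304.5,90.8),.02);print('tag',P,own(P))"
```

```text
t 7.35 pos [65.09 -6.29 31.14] jawdeg 5.0 y [-0.002  0.    -1.   ] q [-0.21  0.08  1.41 -0.    1.65 -0.3 ] open 50.1 F [-0.8 -0.4 -0.9]
[ 0.65064016 -0.01262772  0.193     ] [-0.00079035 -0.00948489]
collar [ 0.65722406 -0.12482904  0.238     ] [-0.00319404 -0.12185352]
tag [0.72171284 0.02962401 0.02      ] [0.07343155 0.02695195]
```

play_rows:
  moves:
    - {"x": 0,"y": 2.5,"z": 0,"turn": 0,"jaw": 5}
    - {"x": 0,"y": 2.6,"z": 0,"turn": 0,"jaw": 5}
    - {"x": 0,"y": 0,"z": -3,"turn": 0,"jaw": 5}
    - {"x": 0,"y": 0,"z": -3.5,"turn": 0,"jaw": 5}
    - {"x": 0,"y": 0,"z": -3,"turn": 0,"jaw": 5}
    - {"x": 0,"y": 0,"z": -2.5,"turn": 0,"jaw": 5}
    - {"x": 0,"y": 0,"z": -1,"turn": 0,"jaw": 5}
    - {"x": 0,"y": 0,"z": 0,"turn": 0,"jaw": 5}

```text
t: 8.02
tool_pos: [0.6479, -0.0125, 0.1788]
tool_rot: [-1.253, 1.152, -1.142]
contact_force: [-0.2, -0.7, -1.0]
opening: 0.0499
```

```bash
python3 -c "
from h import *
st()
d=snap('wrist','w6.png');st()"
```

```text
t 8.02 pos [64.79 -1.25 17.88] jawdeg 4.9 y [-0.007  0.001 -1.   ] q [-0.13  0.13  1.58 -0.    1.44 -0.22] open 49.9 F [-0.2 -0.7 -1. ]
t 8.07 pos [64.94 -1.26 18.18] jawdeg 4.9 y [-0.002  0.    -1.   ] q [-0.13  0.13  1.58 -0.    1.44 -0.22] open 50.3 F [0.4 0.1 0.9]
```

View pics/w6.png

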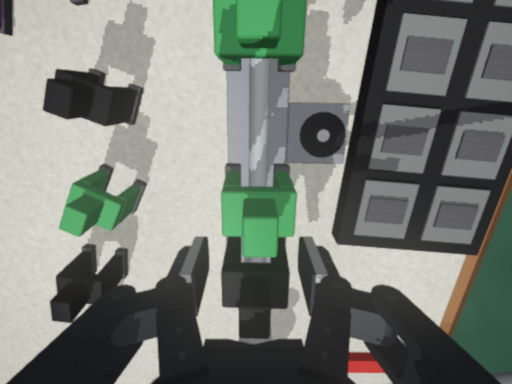

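play_rows:
  moves:
    - {"x": 0.15,"y": 0,"z": -1,"turn": 0,"jaw": 5}
    - {"x": 0,"y": 0,"z": -0.8,"turn": 0,"jaw": 5}
    - {"x": 0,"y": 0,"z": 0,"turn": 0,"jaw": 1.5}
    - {"x": 0,"y": 0,"z": 0,"turn": 0,"jaw": 1.5}
    - {"x": 0,"y": 0,"z": 0,"turn": 0,"jaw": 1.5}
    - {"x": 0,"y": 0,"z": 0,"turn": 0,"jaw": 1.5}
    - {"x": 0,"y": 0,"z": 0,"turn": 0,"jaw": 1.5}
  squeeze: 40

```text
t: 8.65
tool_pos: [0.6521, -0.012, 0.1655]
tool_rot: [-1.248, 1.145, -1.146]
contact_force: [0.6, -0.6, 0.3]
opening: 0.02
```

play_rows:
  moves:
    - {"x": 0,"y": 0,"z": 2.5,"turn": 0,"jaw": 1.5}
    - {"x": 0,"y": 0,"z": 3.5,"turn": 0,"jaw": 1.5}
    - {"x": 0,"y": 0,"z": 4,"turn": 0,"jaw": 1.5}
    - {"x": -1,"y": -0.5,"z": 2.5,"turn": 0,"jaw": 1.5}
    - {"x": -3.5,"y": -1.2,"z": 0,"turn": 0,"jaw": 1.5}
    - {"x": -3.5,"y": -1.2,"z": 0,"turn": 0,"jaw": 1.5}
    - {"x": -3.5,"y": -1.2,"z": 0,"turn": 0,"jaw": 1.5}
    - {"x": -3.5,"y": -1.2,"z": 0,"turn": 0,"jaw": 1.5}

```text
t: 9.32
tool_pos: [0.5001, -0.0651, 0.2895]
tool_rot: [-1.249, 1.146, -1.145]
contact_force: [-0.2, -0.7, -0.9]
opening: 0.0199
```

play_rows:
  moves:
    - {"x": -3.5,"y": -1.2,"z": 0,"turn": 0,"jaw": 1.5}
    - {"x": -3.5,"y": -1.2,"z": 0,"turn": 0,"jaw": 1.5}
    - {"x": -3.5,"y": -1.2,"z": -2,"turn": 0,"jaw": 1.5}
    - {"x": -1.6,"y": -0.1,"z": -3,"turn": 0,"jaw": 1.5}
    - {"x": 0,"y": 0,"z": -3.5,"turn": 0,"jaw": 1.5}
    - {"x": 0,"y": 0,"z": -3.5,"turn": 0,"jaw": 1.5}
    - {"x": 0,"y": 0,"z": 0,"turn": 0,"jaw": 1.5}

```text
t: 9.9
tool_pos: [0.3759, -0.0995, 0.1615]
tool_rot: [-1.252, 1.159, -1.135]
contact_force: [-1.8, 1.4, -4.0]
opening: 0.0199
```

```bash
python3 -c "
from h import *
st()
d=snap('wrist','w7.png');st()"
```

```text
t 9.90 pos [37.59 -9.95 16.15] jawdeg 4.9 y [-0.013  0.006 -1.   ] q [-0.45 -0.53  2.17  0.    1.51 -0.54] open 19.9 F [-1.8  1.4 -4. ]
t 9.95 pos [ 37.79 -10.04  16.57] jawdeg 4.9 y [-0.008  0.004 -1.   ] q [-0.45 -0.53  2.17  0.    1.51 -0.54] open 19.8 F [-0.7 -0.4 -0.9]
```

View pics/w7.png

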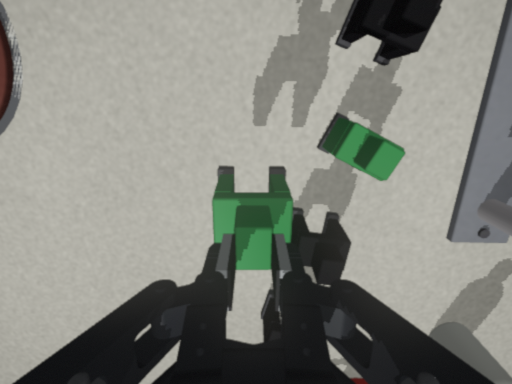

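play_rows:
  moves:
    - {"x": 0,"y": 0,"z": -3,"turn": 0,"jaw": 1.5}
    - {"x": 0,"y": 0,"z": -3,"turn": 0,"jaw": 1.5}
    - {"x": 0,"y": 0,"z": -2,"turn": 0,"jaw": 1.5}
    - {"x": 0,"y": 0,"z": -0.8,"turn": 0,"jaw": 1.5}
    - {"x": 0,"y": 0,"z": 0,"turn": 0,"jaw": 1.5}
    - {"x": 0,"y": 0,"z": 0,"turn": 0,"jaw": 1.5}

```text
t: 10.45
tool_pos: [0.3826, -0.1024, 0.0843]
tool_rot: [-1.248, 1.143, -1.148]
contact_force: [-0.6, -0.8, -0.9]
opening: 0.0199
```

play_rows:
  moves:
    - {"x": 0,"y": 0,"z": -0.5,"turn": 0,"jaw": 1.5}
    - {"x": 0,"y": 0,"z": -0.3,"turn": 0,"jaw": 1.5}
    - {"x": 0,"y": 0,"z": 0,"turn": 0,"jaw": 1.5}
    - {"x": 0,"y": 0,"z": 0,"turn": 0,"jaw": 1.5}

```text
t: 10.78
tool_pos: [0.3823, -0.1025, 0.0757]
tool_rot: [-1.248, 1.143, -1.148]
contact_force: [-0.5, -0.9, 4.2]
opening: 0.0202
```

play_rows:
  moves:
    - {"x": 0,"y": 0,"z": 0,"turn": 0,"jaw": 4}
    - {"x": 0,"y": 0,"z": 0,"turn": 0,"jaw": 4}
    - {"x": 0,"y": 0,"z": 0,"turn": 0,"jaw": 4}
    - {"x": 0,"y": 0,"z": 2,"turn": 0,"jaw": 4}
    - {"x": 0,"y": 0,"z": 4,"turn": 0,"jaw": 4}
    - {"x": 0,"y": 0,"z": 4,"turn": 0,"jaw": 4}
    - {"x": 0,"y": 0,"z": 4,"turn": 0,"jaw": 5}
    - {"x": 2,"y": 1,"z": 3,"turn": 0,"jaw": 5}

```text
t: 11.45
tool_pos: [0.4006, -0.0929, 0.2478]
tool_rot: [-1.247, 1.144, -1.151]
contact_force: [0.0, 0.3, 1.3]
opening: 0.0502
```

play_rows:
  moves:
    - {"x": 3.4,"y": 2,"z": 3,"turn": 0,"jaw": 5}
    - {"x": 3.4,"y": 2,"z": 1.8,"turn": 0,"jaw": 5}
    - {"x": 3.4,"y": 2,"z": 1.8,"turn": 0,"jaw": 5}
    - {"x": 3.4,"y": 2,"z": 0,"turn": 0,"jaw": 5}
    - {"x": 3.4,"y": 2,"z": 0,"turn": 0,"jaw": 5}
    - {"x": 3.4,"y": 2,"z": 0,"turn": 0,"jaw": 5}
    - {"x": 3.4,"y": 2,"z": 0,"turn": 0,"jaw": 5}
    - {"x": 0.2,"y": 1,"z": 0,"turn": 0,"jaw": 5}

```text
t: 12.12
tool_pos: [0.6363, 0.0556, 0.2999]
tool_rot: [-1.251, 1.148, -1.142]
contact_force: [-0.5, -0.7, -2.2]
opening: 0.0502
```

```bash
python3 -c "
from h import *
st()
d=snap('wrist','w8.png');st();snap('scene','s8.png')"
```

```text
t 12.12 pos [63.63  5.56 29.99] jawdeg 5.0 y [-0.004  0.001 -1.   ] q [-0.03  0.05  1.46  0.    1.63 -0.12] open 50.2 F [-0.5 -0.7 -2.2]
t 12.17 pos [63.44  5.66 30.06] jawdeg 5.1 y [-0.005  0.002 -1.   ] q [-0.03  0.05  1.47  0.    1.63 -0.12] open 50.0 F [-0.8  0.7 -0.4]
```

View pics/w8.png

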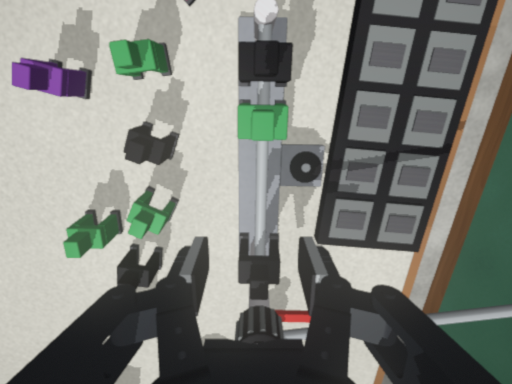

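View pics/s8.png

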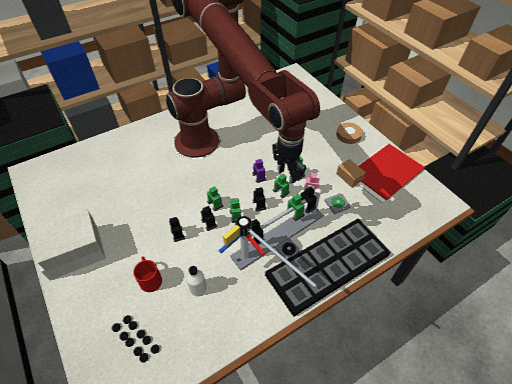

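```bash
python3 -c "
from obj import *
a=cv2.imread('pics/w8.png')[20:160,200:320]
cv2.imwrite('pics/z8.png',cv2.resize(a,None,fx=4,fy=4,interpolation=cv2.INTER_CUBIC))
d=eyes.get_image('wrist');np.save('d8.npy',d,allow_pickle=True);st()"
```

```text
t 12.27 pos [63.27  5.39 30.28] jawdeg 5.0 y [-0.002 -0.    -1.   ] q [-0.03  0.04  1.47 -0.    1.64 -0.12] open 50.4 F [-0.3  0.2 -0.6]
```

View pics/z8.png

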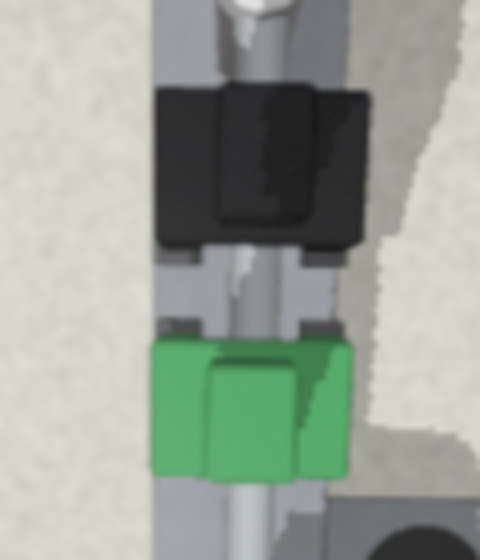

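```bash
python3 -c "
from obj import *
d=eyes.get_image('wrist');st()
im=d['img'].astype(int); m=(im[...,1]>im[...,0]+50)&(im[...,1]>im[...,2]+30); m[:, :220]=0;m[:,320:]=0;m[:80]=0
ys,xs=np.nonzero(m);print(xs.min(),xs.max(),ys.min(),ys.max(),np.median(xs))
x=(xs.min()+xs.max())/2+1;y=125.5+(ys.max()-139)
P=atz(d,(x,y),.193);print(x,y,P,own(P))
P=atz(d,(263,125.5),.193);print(P,own(P))"
```

```text
t 12.32 pos [63.24  5.32 30.37] jawdeg 4.9 y [-0.001 -0.    -1.   ] q [-0.03  0.04  1.47 -0.    1.64 -0.12] open 50.2 F [0.8 0.1 0. ]
241 290 103 138 265.0
266.5 124.5 [0.64071201 0.10890069 0.193     ] [-0.00097484  0.11244823]
[0.63747092 0.10767538 0.193     ] [-0.00430348  0.11148585]
```

play_rows:
  moves:
    - {"x": 0.4,"y": 2.7,"z": 0,"turn": 0,"jaw": 5}
    - {"x": 0.4,"y": 2.7,"z": -1,"turn": 0,"jaw": 5}
    - {"x": 0,"y": 0,"z": -3.5,"turn": 0,"jaw": 5}
    - {"x": 0,"y": 0,"z": -3.5,"turn": 0,"jaw": 5}
    - {"x": 0,"y": 0,"z": -3,"turn": 0,"jaw": 5}
    - {"x": 0,"y": 0,"z": -1,"turn": 0,"jaw": 5}
    - {"x": 0,"y": 0,"z": 0,"turn": 0,"jaw": 5}
    - {"x": 0,"y": 0,"z": 0,"turn": 0,"jaw": 5}

```text
t: 12.98
tool_pos: [0.6411, 0.1066, 0.1854]
tool_rot: [-1.247, 1.145, -1.147]
contact_force: [1.2, -0.1, 0.8]
opening: 0.0503
```

```bash
python3 -c "
from h import *
st()
d=snap('wrist','w9.png');st()"
```

```text
t 12.98 pos [64.11 10.66 18.54] jawdeg 4.9 y [ 0.001 -0.    -1.   ] q [ 0.05  0.12  1.57 -0.    1.44 -0.03] open 50.3 F [ 1.2 -0.1  0.8]
t 13.03 pos [64.21 10.68 18.69] jawdeg 4.9 y [ 0.004  0.    -1.   ] q [ 0.05  0.12  1.57 -0.    1.44 -0.03] open 50.3 F [0.3 0.4 0.1]
```

View pics/w9.png

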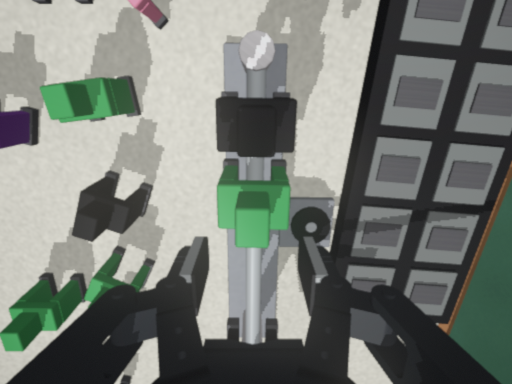

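play_rows:
  moves:
    - {"x": 0,"y": 0.2,"z": -1.1,"turn": 0,"jaw": 5}
    - {"x": 0,"y": 0,"z": -1,"turn": 0,"jaw": 5}
    - {"x": 0,"y": 0,"z": 0,"turn": 0,"jaw": 1.5}
    - {"x": 0,"y": 0,"z": 0,"turn": 0,"jaw": 1.5}
    - {"x": 0,"y": 0,"z": 0,"turn": 0,"jaw": 1.5}
    - {"x": 0,"y": 0,"z": 0,"turn": 0,"jaw": 1.5}
    - {"x": 0,"y": 0,"z": 0,"turn": 0,"jaw": 1.5}

```text
t: 13.62
tool_pos: [0.6411, 0.1095, 0.1628]
tool_rot: [-1.249, 1.146, -1.146]
contact_force: [-0.2, 1.1, -1.5]
opening: 0.0204
```

play_rows:
  moves:
    - {"x": 0,"y": 0,"z": 2.5,"turn": 0,"jaw": 1.5}
    - {"x": 0,"y": 0,"z": 3.5,"turn": 0,"jaw": 1.5}
    - {"x": 0,"y": 0,"z": 4,"turn": 0,"jaw": 1.5}
    - {"x": -1,"y": -0.4,"z": 3,"turn": 0,"jaw": 1.5}
    - {"x": -3.5,"y": -1.2,"z": 0,"turn": 0,"jaw": 1.5}
    - {"x": -3.5,"y": -1.2,"z": 0,"turn": 0,"jaw": 1.5}
    - {"x": -3.5,"y": -1.2,"z": 0,"turn": 0,"jaw": 1.5}
    - {"x": -3.5,"y": -1.2,"z": 0,"turn": 0,"jaw": 1.5}

```text
t: 14.28
tool_pos: [0.4895, 0.0571, 0.2929]
tool_rot: [-1.249, 1.145, -1.146]
contact_force: [-0.6, 0.4, -0.6]
opening: 0.0204
```

play_rows:
  moves:
    - {"x": -3.5,"y": -1.2,"z": 0,"turn": 0,"jaw": 1.5}
    - {"x": -3.5,"y": -1.2,"z": 0,"turn": 0,"jaw": 1.5}
    - {"x": -3.5,"y": -1.2,"z": -2,"turn": 0,"jaw": 1.5}
    - {"x": -0.6,"y": -0.2,"z": -3.5,"turn": 0,"jaw": 1.5}
    - {"x": 0,"y": 0,"z": -3.5,"turn": 0,"jaw": 1.5}
    - {"x": 0,"y": 0,"z": -3.5,"turn": 0,"jaw": 1.5}
    - {"x": 0,"y": 0,"z": -3.5,"turn": 0,"jaw": 1.5}
    - {"x": 0,"y": 0,"z": 0,"turn": 0,"jaw": 1.5}

```text
t: 14.95
tool_pos: [0.3748, 0.0203, 0.1251]
tool_rot: [-1.257, 1.157, -1.138]
contact_force: [-0.6, 0.5, -3.4]
opening: 0.0206
```

```bash
python3 -c "
from h import *
st()
d=snap('wrist','w10.png');st()"
```

```text
t 14.95 pos [37.48  2.03 12.51] jawdeg 4.9 y [-0.014  0.002 -1.   ] q [-0.14 -0.54  2.24  0.    1.45 -0.23] open 20.6 F [-0.6  0.5 -3.4]
t 15.00 pos [37.71  2.   12.92] jawdeg 4.9 y [-0.009  0.001 -1.   ] q [-0.14 -0.54  2.24 -0.    1.46 -0.23] open 20.4 F [-0.4  0.8 -1.2]
```

View pics/w10.png

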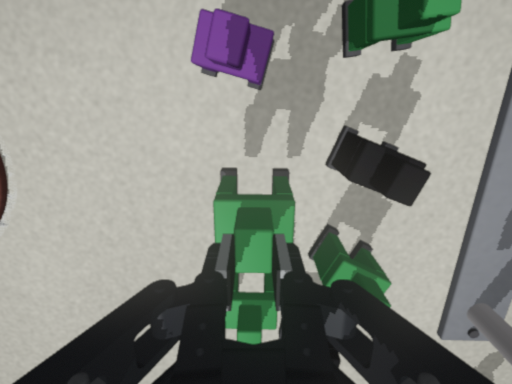

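play_rows:
  moves:
    - {"x": 0,"y": 0,"z": -2.2,"turn": 0,"jaw": 1.5}
    - {"x": 0,"y": 0,"z": -1.8,"turn": 0,"jaw": 1.5}
    - {"x": 0,"y": 0,"z": -0.8,"turn": 0,"jaw": 1.5}
    - {"x": 0,"y": 0,"z": -0.5,"turn": 0,"jaw": 1.5}
    - {"x": 0,"y": 0,"z": -0.3,"turn": 0,"jaw": 1.5}
    - {"x": 0,"y": 0,"z": 0,"turn": 0,"jaw": 1.5}
    - {"x": 0,"y": 0,"z": 0,"turn": 0,"jaw": 1.5}

```text
t: 15.58
tool_pos: [0.3813, 0.0194, 0.0784]
tool_rot: [-1.247, 1.144, -1.147]
contact_force: [-0.4, 0.2, -1.2]
opening: 0.0204
```

play_rows:
  moves:
    - {"x": 0,"y": 0,"z": -0.4,"turn": 0,"jaw": 1.5}
    - {"x": 0,"y": 0,"z": -0.2,"turn": 0,"jaw": 1.5}
    - {"x": 0,"y": 0,"z": 0,"turn": 0,"jaw": 1.5}
    - {"x": 0,"y": 0,"z": 0,"turn": 0,"jaw": 1.5}

```text
t: 15.92
tool_pos: [0.3818, 0.0194, 0.0726]
tool_rot: [-1.247, 1.143, -1.148]
contact_force: [0.4, 0.5, 5.2]
opening: 0.0204
```

play_rows:
  moves:
    - {"x": 0,"y": 0,"z": 0,"turn": 0,"jaw": 4}
    - {"x": 0,"y": 0,"z": 0,"turn": 0,"jaw": 4}
    - {"x": 0,"y": 0,"z": 0,"turn": 0,"jaw": 4}
    - {"x": 0,"y": 0,"z": 2,"turn": 0,"jaw": 4}
    - {"x": 0,"y": 0,"z": 4,"turn": 0,"jaw": 4}
    - {"x": 0,"y": 0,"z": 4,"turn": 0,"jaw": 4}
    - {"x": 0,"y": 0,"z": 4,"turn": 0,"jaw": 5}
    - {"x": 2,"y": -1,"z": 3,"turn": 0,"jaw": 5}

```text
t: 16.58
tool_pos: [0.3997, 0.0104, 0.2446]
tool_rot: [-1.247, 1.142, -1.146]
contact_force: [1.2, 0.2, 0.5]
opening: 0.0503
```

play_rows:
  moves:
    - {"x": 2,"y": -2,"z": 3,"turn": 0,"jaw": 5}
    - {"x": 2,"y": -2,"z": 2,"turn": 0,"jaw": 5}
    - {"x": 2,"y": -1,"z": 2,"turn": 0,"jaw": 5}
    - {"x": 0,"y": 0,"z": 0,"turn": 0,"jaw": 5}
    - {"x": 0,"y": 0,"z": 0,"turn": 0,"jaw": 5}

```text
t: 17.0
tool_pos: [0.4608, -0.0409, 0.3112]
tool_rot: [-1.248, 1.147, -1.146]
contact_force: [-0.3, -0.3, -0.9]
opening: 0.0502
```

```bash
python3 -c "
from h import *
st()
d=snap('wrist','w11.png');np.save('d11.npy',d['cam_to_world']);st();snap('top','t11.png')"
```

```text
t 17.00 pos [46.08 -4.09 31.12] jawdeg 4.9 y [-0.  0. -1.] q [-0.25 -0.39  1.83  0.    1.7  -0.33] open 50.2 F [-0.3 -0.3 -0.9]
t 17.05 pos [45.99 -4.03 30.99] jawdeg 4.9 y [-0.002  0.001 -1.   ] q [-0.25 -0.39  1.83  0.    1.7  -0.33] open 49.7 F [ 0.2  0.4 -0.9]
```

View pics/w11.png

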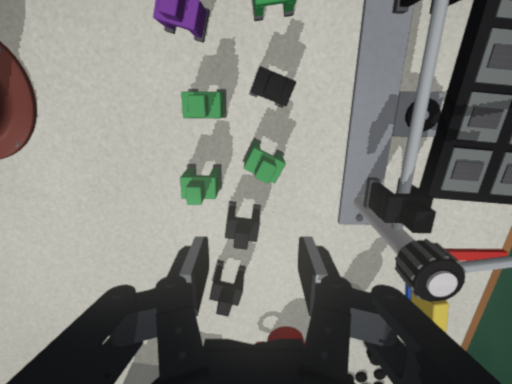

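View pics/t11.png

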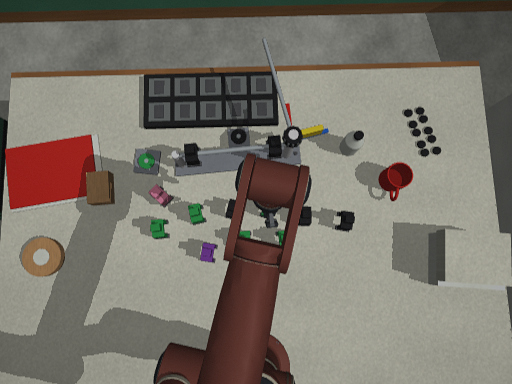

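```bash
python3 -c "
from h import *
im=cv2.imread('pics/w11.png'); im=cv2.convertScaleAbs(im,alpha=1.8,beta=20)
a=[cv2.resize(im[y-35:y+35,x-35:x+35],(390,390),interpolation=cv2.INTER_CUBIC) for x,y in ((272,86),(243,225))]
cv2.imwrite('pics/z11.png',np.hstack(a))"
```

```text
(no output)
```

View pics/z11.png

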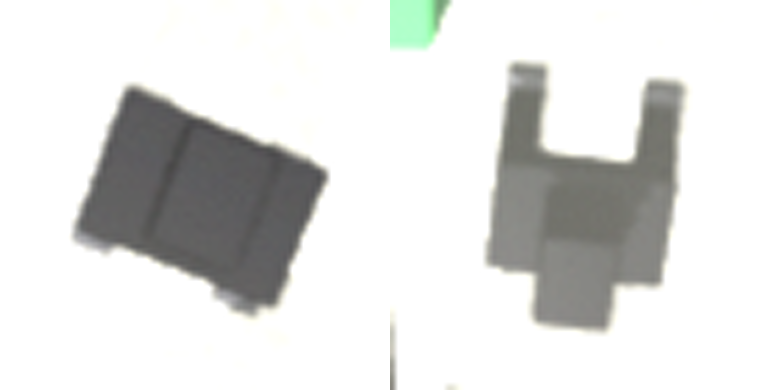

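```bash
cat > sil.py <<'E'
from obj import *
from scipy.optimize import minimize
B=[(-.0285,-.014,-.022,.022,0,.055),(.014,.0285,-.022,.022,0,.055),(-.0285,.0285,-.022,.022,.055,.069),(-.011,.011,-.014,.014,.069,.103)]
def rend(d,x,y,a,z0,sc,org,shape):
    m=np.zeros(shape,np.uint8);c,s=np.cos(a),np.sin(a)
    for b in B:
        pts=[]
        for X in b[:2]:
            for Y in b[2:4]:
                for Z in b[4:]: pts.append((proj(d,(x+c*X-s*Y,y+s*X+c*Y,z0+Z))+.5-org)*sc-.5)
        h=cv2.convexHull(np.array(pts,np.float32)); cv2.fillConvexPoly(m,(h*16).round().astype(np.int32),1,shift=4)
    return m
def fit(d,px,col,z0=0,half=45):
    im=d['img'];sc=4
    x0,y0=max(0,int(px[0])-half),max(0,int(px[1])-half)
    c=im[y0:y0+2*half,x0:x0+2*half]; c=cv2.resize(c,None,fx=sc,fy=sc,interpolation=cv2.INTER_CUBIC).astype(int)
    M=c.max(2);mn=c.min(2)
    m=((M<75)&(M-mn<25)) if col=='k' else ((c[...,1]-c[...,0]>25)&(c[...,1]-c[...,2]>15))
    m=m.astype(np.uint8); n,l,stt,cen=cv2.connectedComponentsWithStats(m)
    ci=(np.array(px)-[x0,y0])*sc
    k=min((i for i in range(1,n) if stt[i,4]>300*1),key=lambda i:np.hypot(*(cen[i]-ci)))
    m=(l==k).astype(np.uint8); org=np.array([x0,y0])
    P=atz(d,org+cen[k]/sc,z0+.06)
    def cost(p):
        r=rend(d,p[0]/100,p[1]/100,p[2]/10,z0,sc,org,m.shape); return 1-(r&m).sum()/max(1,(r|m).sum())
    best=None
    for a in np.arange(0,np.pi,np.pi/8):
        r=minimize(cost,[P[0]*100,P[1]*100,a*10],method='Nelder-Mead',options=dict(initial_simplex=[[P[0]*100,P[1]*100,a*10],[P[0]*100+1,P[1]*100,a*10],[P[0]*100,P[1]*100+1,a*10],[P[0]*100,P[1]*100,a*10+2]],maxiter=120))
        if best is None or r.fun<best.fun: best=r
    x,y,a=best.x; return x,y,(np.degrees(a/10)+90)%180-90,1-best.fun
E
python3 -c "
from sil import *
d=eyes.get_image('wrist');st()
for n,px,c in (('A',(272,86),'k'),('B',(243,225),'k'),('C',(228,288),'k'),('g',(202,105),'g'),('g',(201,185),'g'),('g',(265,162),'g')): print(n,np.round(fit(d,px,c),2))
"
```

```text
t 17.15 pos [45.92 -3.98 30.91] jawdeg 4.9 y [-0.003  0.001 -1.   ] q [-0.25 -0.39  1.83  0.    1.7  -0.33] open 50.1 F [-0.4  0.4  0. ]
A [ 47.94   4.72 -16.86   0.73]
B [ 45.34 -16.69   3.06   0.7 ]
C [ 43.46 -29.68  -5.39   0.73]
g [38.53  1.57  5.04  0.71]
g [ 37.96 -10.49  -9.7    0.66]
g [47.97 -6.06 -9.16  0.71]
```

```bash
python3 -c "
from sil import *
import sil
d=eyes.get_image('wrist')
im=cv2.resize(d['img'][:,:,::-1][40:320,170:310],None,fx=4,fy=4)
im=im.copy()
for x,y,a in ((.4794,.0472,-16.9),(.4534,-.1669,3.06),(.3853,.0157,5)):
    m=rend(d,x,y,np.radians(a),0,4,np.array([170,40]),im.shape[:2])
    cs,_=cv2.findContours(m,0,1); cv2.drawContours(im,cs,-1,(0,0,255),1)
cv2.imwrite('pics/o1.png',im[:600]);cv2.imwrite('pics/o2.png',im[520:])"
```

```text
(no output)
```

View pics/o1.png

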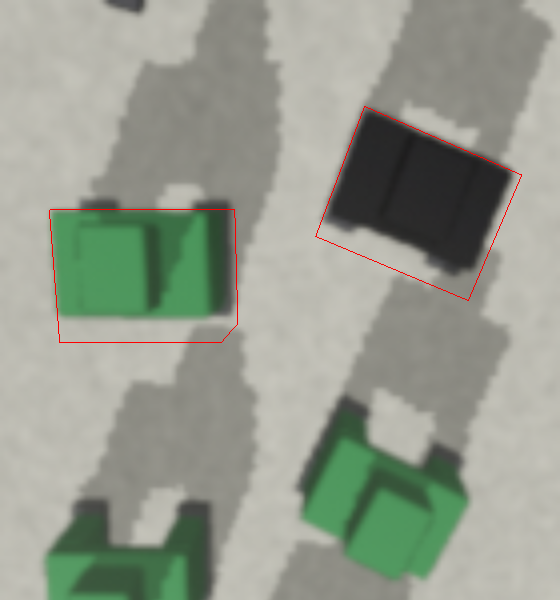

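View pics/o2.png

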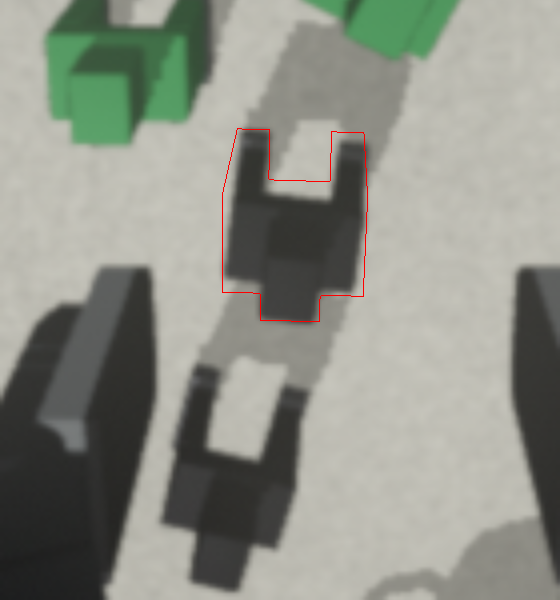

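```bash
python3 -c "
from sil import *
import sil
d=eyes.get_image('wrist')
for hy in (.014,.016,.018):
  for hx in (.0285,.026):
    sil.B=[(-hx,-.014,-hy,hy,0,.055),(.014,hx,-hy,hy,0,.055),(-hx,hx,-hy,hy,.055,.069),(-.011,.011,-.014,.014,.069,.103)]
    print(hy,hx,[np.round(fit(d,px,c),2).tolist() for px,c in (((272,86),'k'),((243,225),'k'),((202,105),'g'))])
"
```

```text
0.014 0.0285 [[48.02, 5.12, -23.84, 0.81], [45.38, -16.69, 4.28, 0.8], [38.36, 1.96, -2.46, 0.81]]
0.014 0.026 [[47.96, 5.17, -16.75, 0.85], [45.4, -16.75, 0.16, 0.86], [38.18, 1.95, -3.16, 0.86]]
0.016 0.0285 [[48.14, 5.1, -17.0, 0.87], [45.34, -16.75, -2.43, 0.79], [38.43, 1.96, 1.45, 0.86]]
0.016 0.026 [[47.96, 5.16, -15.81, 0.94], [45.37, -16.75, -2.66, 0.86], [38.21, 1.93, 0.95, 0.92]]
0.018 0.0285 [[48.12, 5.07, -16.53, 0.88], [45.4, -16.66, -3.42, 0.77], [38.5, 1.97, 4.95, 0.87]]
0.018 0.026 [[47.94, 5.13, -16.02, 0.95], [45.35, -16.63, -3.05, 0.85], [38.23, 1.94, 4.97, 0.94]]
```

play_rows:
  moves:
    - {"x": 0.5,"y": 2.3,"z": -1,"turn": -5.5,"jaw": 5}
    - {"x": 0.5,"y": 2.3,"z": -2,"turn": -5.5,"jaw": 5}
    - {"x": 0.5,"y": 2.3,"z": -2,"turn": -5,"jaw": 5}
    - {"x": 0.5,"y": 2.2,"z": -2,"turn": -5,"jaw": 5}
    - {"x": 0,"y": 0,"z": -3.5,"turn": 0,"jaw": 5}
    - {"x": 0,"y": 0,"z": -3.5,"turn": 0,"jaw": 5}
    - {"x": 0,"y": 0,"z": -3,"turn": 0,"jaw": 5}
    - {"x": 0,"y": 0,"z": 0,"turn": 0,"jaw": 5}

```text
t: 17.92
tool_pos: [0.4743, 0.0514, 0.1329]
tool_rot: [-1.075, 1.422, -1.407]
contact_force: [-1.0, 1.3, -1.5]
opening: 0.0497
```

play_rows:
  moves:
    - {"x": 0,"y": 0,"z": 0,"turn": 0,"jaw": 5}

```text
t: 18.0
tool_pos: [0.4783, 0.051, 0.1391]
tool_rot: [-1.067, 1.416, -1.411]
contact_force: [0.5, -0.1, 0.8]
opening: 0.0502
```

```bash
sed -i 's/^B=.*/hx,hy=.026,.0175;B=[(-hx,-.014,-hy,hy,0,.055),(.014,hx,-hy,hy,0,.055),(-hx,hx,-hy,hy,.055,.069),(-.011,.011,-.014,.014,.069,.103)]/' sil.py; python3 -c "
from h import *
st()
d=snap('wrist','w12.png');st()"
```

```text
t 18.00 pos [47.83  5.1  13.91] jawdeg -16.0 y [-0.005  0.    -1.   ] q [-0.05 -0.25  2.01  0.    1.39  0.23] open 50.2 F [ 0.5 -0.1  0.8]
t 18.05 pos [48.02  5.08 14.17] jawdeg -16.1 y [ 0. -0. -1.] q [-0.05 -0.25  2.   -0.    1.39  0.23] open 49.9 F [0.  0.  1.3]
```

View pics/w12.png

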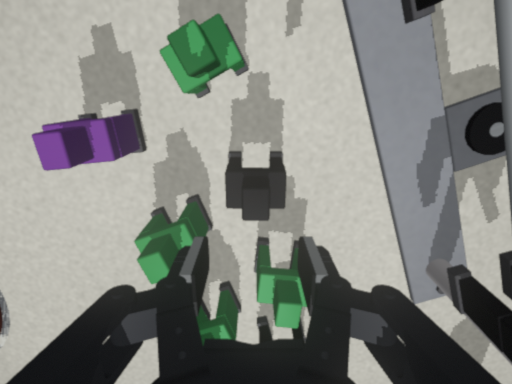

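play_rows:
  moves:
    - {"x": 0,"y": 0,"z": -2.5,"turn": 0,"jaw": 5}
    - {"x": 0,"y": 0,"z": -2.5,"turn": 0,"jaw": 5}
    - {"x": 0,"y": 0,"z": -1.5,"turn": 0,"jaw": 5}
    - {"x": 0,"y": 0,"z": 0,"turn": 0,"jaw": 5}
    - {"x": 0,"y": 0,"z": 0,"turn": 0,"jaw": 1.5}
    - {"x": 0,"y": 0,"z": 0,"turn": 0,"jaw": 1.5}
    - {"x": 0,"y": 0,"z": 0,"turn": 0,"jaw": 1.5}
    - {"x": 0,"y": 0,"z": 0,"turn": 0,"jaw": 1.5}

```text
t: 18.72
tool_pos: [0.4822, 0.0505, 0.0788]
tool_rot: [-1.06, 1.41, -1.414]
contact_force: [-1.7, 0.8, 5.8]
opening: 0.015
```

play_rows:
  moves:
    - {"x": 0,"y": 0,"z": 0,"turn": 0,"jaw": 1.5}
    - {"x": 0,"y": 0,"z": 2,"turn": 0,"jaw": 1.5}
    - {"x": 0,"y": 0,"z": 4,"turn": 0,"jaw": 1.5}
    - {"x": 0,"y": 0,"z": 4,"turn": 0,"jaw": 1.5}
    - {"x": 0,"y": 0,"z": 4,"turn": 0,"jaw": 1.5}
    - {"x": 0,"y": 0,"z": 4,"turn": 0,"jaw": 1.5}
    - {"x": 0,"y": 0,"z": 3.5,"turn": 0,"jaw": 1.5}

```text
t: 19.3
tool_pos: [0.4806, 0.0506, 0.2951]
tool_rot: [-1.06, 1.41, -1.414]
contact_force: [0.4, -0.4, -1.1]
opening: 0.0152
```

```bash
python3 -c "
from obj import *
st();snap('wrist','w13.png')
for y in (.11,.05,-.01): print(wld(0,y))"
```

```text
t 19.30 pos [48.06  5.06 29.51] jawdeg -16.1 y [ 0.004 -0.    -1.   ] q [-0.05 -0.33  1.82 -0.    1.65  0.23] open 15.2 F [ 0.4 -0.4 -1.1]
[0.64187938 0.10653819]
[0.64667427 0.04673009]
[ 0.65146915 -0.01307802]
```

View pics/w13.png

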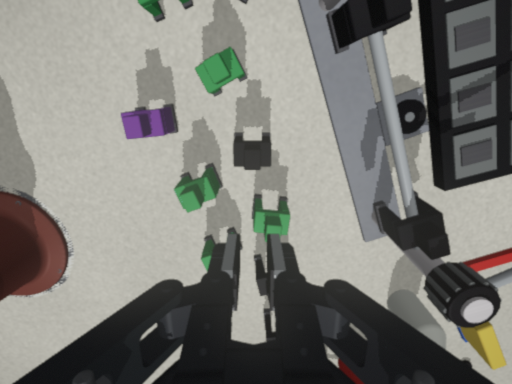

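```bash
python3 -c "
from sil import *
d=eyes.get_image('wrist');st()
print(np.round(fit(d,(252,150),'k'),2),np.round(fit(d,(270,217),'g'),2),np.round(fit(d,(197,188),'g'),2))
T=eyes.get_image('top');print(np.round(fit(T,(233,209),'k',half=25),2))
S=snap('scene','s13.png');print(np.round(fit(S,(259,199),'k',half=25),2))
st()"
```

```text
t 19.40 pos [48.37  5.04 30.05] jawdeg -16.1 y [ 0.015 -0.001 -1.   ] q [-0.05 -0.34  1.81 -0.    1.65  0.23] open 15.1 F [-0.1 -0.5  0. ]
[ 48.09   5.33 -16.76   0.9 ] [ 47.86  -6.13 -20.58   0.81] [38.21  1.84  8.92  0.82]
[ 48.41   5.78 -26.16   0.43]
[ 48.14   5.2  -16.73   0.93]
t 19.50 pos [48.11  5.05 29.32] jawdeg -16.1 y [ 0.004 -0.    -1.   ] q [-0.05 -0.33  1.82 -0.    1.65  0.23] open 14.9 F [-0.2  1.2 -0.9]
```

View pics/s13.png

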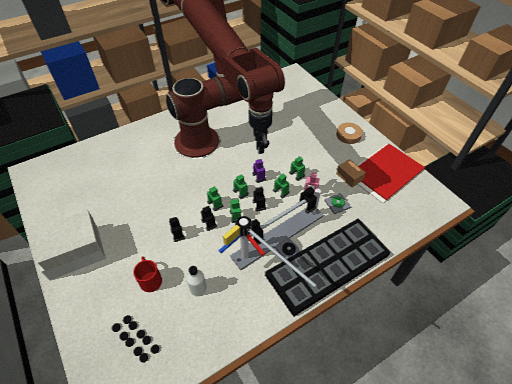

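play_rows:
  moves:
    - {"x": 0,"y": 0.1,"z": -3.5,"turn": 0,"jaw": 5}
    - {"x": 0,"y": 0,"z": -4,"turn": 0,"jaw": 5}
    - {"x": 0,"y": 0,"z": -4,"turn": 0,"jaw": 5}
    - {"x": 0,"y": 0,"z": -4,"turn": 0,"jaw": 5}
    - {"x": 0,"y": 0,"z": -3,"turn": 0,"jaw": 5}
    - {"x": 0,"y": 0,"z": -1.5,"turn": 0,"jaw": 5}
    - {"x": 0,"y": 0,"z": 0,"turn": 0,"jaw": 5}
    - {"x": 0,"y": 0,"z": 0,"turn": 0,"jaw": 5}

```text
t: 20.17
tool_pos: [0.4784, 0.0516, 0.0888]
tool_rot: [-1.067, 1.416, -1.411]
contact_force: [0.9, 0.4, 0.9]
opening: 0.0501
```

```bash
python3 -c "
from obj import *
st();snap('wrist','w14.png');st()"
```

```text
t 20.17 pos [47.84  5.16  8.88] jawdeg -16.1 y [-0.005  0.    -1.   ] q [-0.05 -0.19  2.05 -0.    1.29  0.23] open 50.1 F [0.9 0.4 0.9]
t 20.22 pos [48.01  5.16  9.08] jawdeg -16.1 y [-0.001  0.    -1.   ] q [-0.05 -0.19  2.05  0.    1.29  0.23] open 49.9 F [0.2 0.2 0.4]
```

View pics/w14.png

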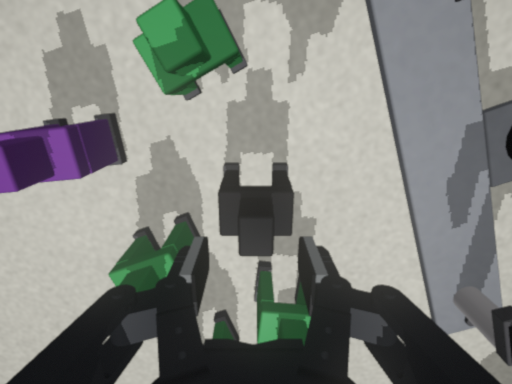

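play_rows:
  moves:
    - {"x": 0,"y": 0,"z": -1,"turn": 0,"jaw": 5}
    - {"x": 0,"y": 0,"z": -0.6,"turn": 0,"jaw": 5}
    - {"x": 0,"y": 0,"z": 0,"turn": 0,"jaw": 5}
    - {"x": 0,"y": 0,"z": 0,"turn": 0,"jaw": 5}

```text
t: 20.55
tool_pos: [0.4803, 0.0516, 0.075]
tool_rot: [-1.063, 1.413, -1.413]
contact_force: [1.1, 0.6, -0.0]
opening: 0.0503
```

```bash
python3 -c "
from obj import *
snap('wrist','w15.png');st()"
```

```text
t 20.60 pos [48.06  5.16  7.53] jawdeg -16.1 y [ 0.001 -0.    -1.   ] q [-0.05 -0.17  2.06 -0.    1.26  0.23] open 49.5 F [-0.5 -0.3  0.1]
```

View pics/w15.png

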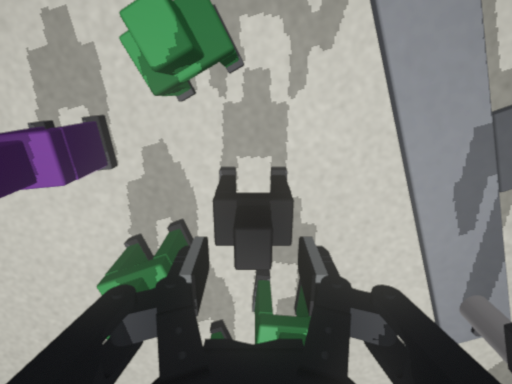

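play_rows:
  moves:
    - {"x": 0,"y": 0,"z": 0,"turn": 0,"jaw": 3}
    - {"x": 0,"y": 0,"z": 0,"turn": 0,"jaw": 1.5}
    - {"x": 0,"y": 0,"z": 0,"turn": 0,"jaw": 1.5}
    - {"x": 0,"y": 0,"z": 0,"turn": 0,"jaw": 1.5}
    - {"x": 0,"y": 0,"z": 0,"turn": 0,"jaw": 1.5}

```text
t: 21.02
tool_pos: [0.4807, 0.0516, 0.0757]
tool_rot: [-1.062, 1.412, -1.413]
contact_force: [-0.9, -0.5, 3.6]
opening: 0.02
```

```bash
python3 -c "
from obj import *
snap('wrist','w16.png');st()"
```

```text
t 21.07 pos [48.07  5.16  7.56] jawdeg -16.1 y [ 0.001 -0.    -1.   ] q [-0.05 -0.17  2.06  0.    1.26  0.23] open 20.3 F [-1.9  0.2  4.6]
```

View pics/w16.png

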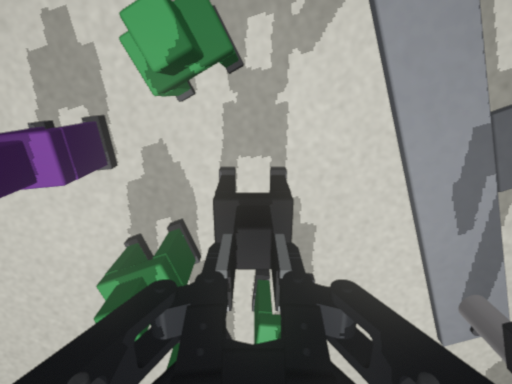

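play_rows:
  moves:
    - {"x": 0,"y": 0,"z": 2,"turn": 0,"jaw": 1.5}
    - {"x": 0,"y": 0,"z": 4,"turn": 0,"jaw": 1.5}
    - {"x": 0,"y": 0,"z": 4,"turn": 0,"jaw": 1.5}
    - {"x": 0,"y": 0,"z": 4,"turn": 0,"jaw": 1.5}
    - {"x": 0,"y": 0,"z": 4,"turn": 0,"jaw": 1.5}
    - {"x": 0,"y": 0,"z": 4,"turn": 0,"jaw": 1.5}

```text
t: 21.57
tool_pos: [0.4798, 0.0516, 0.2961]
tool_rot: [-1.064, 1.413, -1.413]
contact_force: [0.2, 0.1, -0.5]
opening: 0.0201
```

play_rows:
  moves:
    - {"x": 2.7,"y": 1,"z": 0.5,"turn": 5,"jaw": 1.5}
    - {"x": 2.7,"y": 1,"z": 0,"turn": 5,"jaw": 1.5}
    - {"x": 2.7,"y": 1,"z": 0,"turn": 5,"jaw": 1.5}
    - {"x": 2.7,"y": 1,"z": 0,"turn": 5.7,"jaw": 1.5}
    - {"x": 2.7,"y": 1,"z": 0,"turn": 0,"jaw": 1.5}
    - {"x": 2.6,"y": 0.5,"z": 0,"turn": 0,"jaw": 1.5}
    - {"x": 0,"y": 0,"z": 0,"turn": 0,"jaw": 1.5}
    - {"x": 0,"y": 0,"z": 0,"turn": 0,"jaw": 1.5}

```text
t: 22.23
tool_pos: [0.6415, 0.1067, 0.2976]
tool_rot: [-1.249, 1.152, -1.148]
contact_force: [-0.8, -0.0, -1.7]
opening: 0.0197
```

```bash
python3 -c "
from obj import *
st();snap('wrist','w17.png');st()"
```

```text
t 22.23 pos [64.15 10.67 29.76] jawdeg 4.6 y [-0.004 -0.    -1.   ] q [ 0.05  0.08  1.44 -0.    1.63 -0.03] open 19.7 F [-0.8 -0.  -1.7]
t 22.28 pos [64.09 10.65 29.85] jawdeg 4.6 y [-0.003 -0.    -1.   ] q [ 0.05  0.07  1.44 -0.    1.63 -0.03] open 19.7 F [-1.4  0.8 -1. ]
```

View pics/w17.png

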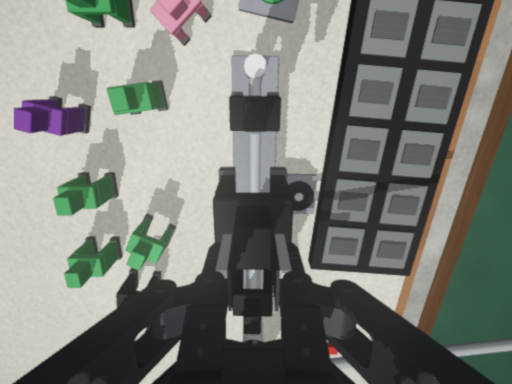

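play_rows:
  moves:
    - {"x": 0.05,"y": 0,"z": -3,"turn": 0,"jaw": 1.5}
    - {"x": 0,"y": 0,"z": -3,"turn": 0,"jaw": 1.5}
    - {"x": 0,"y": 0,"z": -2.5,"turn": 0,"jaw": 1.5}
    - {"x": 0,"y": 0,"z": -1.5,"turn": 0,"jaw": 1.5}
    - {"x": 0,"y": 0,"z": -1,"turn": 0,"jaw": 1.5}
    - {"x": 0,"y": 0,"z": -0.8,"turn": 0,"jaw": 1.5}
    - {"x": 0,"y": 0,"z": 0,"turn": 0,"jaw": 1.5}
    - {"x": 0,"y": 0,"z": 0,"turn": 0,"jaw": 1.5}

```text
t: 22.95
tool_pos: [0.6423, 0.1065, 0.1832]
tool_rot: [-1.245, 1.149, -1.15]
contact_force: [-0.4, -0.4, -0.4]
opening: 0.0195
```

```bash
python3 -c "
from obj import *
st();snap('wrist','w18.png');st()"
```

```text
t 22.95 pos [64.23 10.65 18.32] jawdeg 4.6 y [ 0.002  0.    -1.   ] q [ 0.05  0.13  1.57  0.    1.44 -0.03] open 19.5 F [-0.4 -0.4 -0.4]
t 23.00 pos [64.27 10.65 18.39] jawdeg 4.6 y [ 0.003  0.    -1.   ] q [ 0.05  0.13  1.57 -0.    1.44 -0.03] open 19.8 F [-1.1  0.4 -1.2]
```

View pics/w18.png

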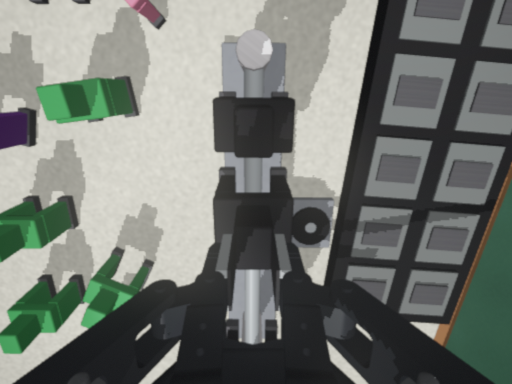

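Bar (col ≈253) sits between the legs of the carried saddle. Lowering and releasing.

play_rows:
  moves:
    - {"x": 0,"y": 0,"z": -1,"turn": 0,"jaw": 1.5}
    - {"x": 0,"y": 0,"z": -0.6,"turn": 0,"jaw": 1.5}
    - {"x": 0,"y": 0,"z": -0.3,"turn": 0,"jaw": 1.5}
    - {"x": 0,"y": 0,"z": 0,"turn": 0,"jaw": 1.5}
    - {"x": 0,"y": 0,"z": 0,"turn": 0,"jaw": 1.5}

```text
t: 23.42
tool_pos: [0.6428, 0.1066, 0.1654]
tool_rot: [-1.244, 1.148, -1.151]
contact_force: [-1.9, -0.8, 6.6]
opening: 0.0195
```

play_rows:
  moves:
    - {"x": 0,"y": 0,"z": 0,"turn": 0,"jaw": 4}
    - {"x": 0,"y": 0,"z": 0,"turn": 0,"jaw": 4}
    - {"x": 0,"y": 0,"z": 0,"turn": 0,"jaw": 4}
    - {"x": 0,"y": 0,"z": 3,"turn": 0,"jaw": 4}
    - {"x": 0,"y": 0,"z": 4,"turn": 0,"jaw": 4}
    - {"x": -1,"y": 0,"z": 3.5,"turn": -4,"jaw": 5}
    - {"x": -3.5,"y": -2,"z": 0,"turn": -4,"jaw": 5}
    - {"x": -3.5,"y": -2,"z": 0,"turn": 0,"jaw": 5}

```text
t: 24.08
tool_pos: [0.5631, 0.0666, 0.2715]
tool_rot: [-1.176, 1.249, -1.256]
contact_force: [-1.4, -1.2, 0.1]
opening: 0.0498
```

play_rows:
  moves:
    - {"x": -3,"y": -2.8,"z": 0,"turn": 0,"jaw": 5}
    - {"x": -2,"y": -3.5,"z": 0,"turn": 0,"jaw": 5}
    - {"x": -2,"y": -3.5,"z": 0,"turn": 0,"jaw": 5}
    - {"x": -2,"y": -3.5,"z": 0,"turn": 0,"jaw": 5}
    - {"x": -1.5,"y": -3.5,"z": 0,"turn": 0,"jaw": 5}
    - {"x": -0.4,"y": -4,"z": 0,"turn": 0,"jaw": 5}
    - {"x": 0,"y": -4,"z": 0,"turn": 0,"jaw": 5}
    - {"x": 0,"y": -2,"z": 0,"turn": 0,"jaw": 5}

```text
t: 24.75
tool_pos: [0.4518, -0.2049, 0.2677]
tool_rot: [-1.18, 1.254, -1.256]
contact_force: [0.5, 0.5, 0.3]
opening: 0.05
```

play_rows:
  moves:
    - {"x": 0,"y": 0,"z": 0,"turn": 0,"jaw": 5}
    - {"x": 0,"y": 0,"z": 0,"turn": 0,"jaw": 5}
    - {"x": 0,"y": 0,"z": 0,"turn": 0,"jaw": 5}

```text
t: 25.0
tool_pos: [0.4528, -0.2009, 0.2676]
tool_rot: [-1.181, 1.253, -1.252]
contact_force: [-0.9, -0.3, 1.1]
opening: 0.0498
```

```bash
python3 -c "
from obj import *
st();snap('wrist','w19.png');st();snap('scene','s19.png')"
```

```text
t 25.00 pos [ 45.28 -20.09  26.76] jawdeg -3.4 y [-0.     0.001 -1.   ] q [-0.57 -0.29  1.83  0.    1.61 -0.51] open 49.8 F [-0.9 -0.3  1.1]
t 25.05 pos [ 45.29 -20.05  26.78] jawdeg -3.3 y [-0.     0.001 -1.   ] q [-0.57 -0.29  1.83  0.    1.61 -0.51] open 49.8 F [-1.  -1.2 -0.7]
```

View pics/w19.png

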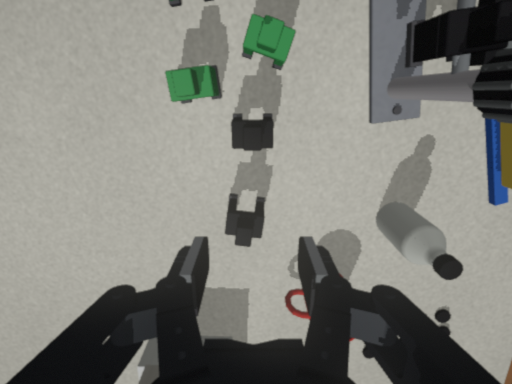

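View pics/s19.png

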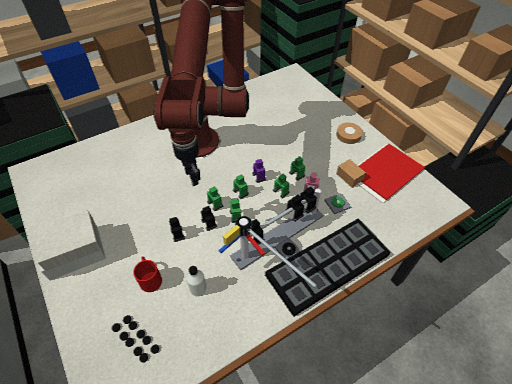

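```bash
python3 -c "
from sil import *
d=eyes.get_image('wrist');st()
print(np.round(fit(d,(252,132),'k',half=38),2),np.round(fit(d,(244,220),'k',half=38),2))
S=eyes.get_image('scene');print(np.round(fit(S,(208,217),'k',half=25),2),np.round(fit(S,(177,229),'k',half=25),2))
"
```

```text
t 25.15 pos [ 45.3  -20.03  26.79] jawdeg -3.3 y [ 0.  0. -1.] q [-0.57 -0.29  1.83  0.    1.61 -0.51] open 49.9 F [0.5 0.2 0.3]
[ 45.36 -16.75  -3.15   0.93] [ 43.48 -29.41 -10.43   0.88]
[ 45.67 -16.77  -4.66   0.92] [ 43.72 -29.47 -10.97   0.91]
```

play_rows:
  moves:
    - {"x": 0.1,"y": 3.3,"z": -1,"turn": 0,"jaw": 5}
    - {"x": 0,"y": 0,"z": -4,"turn": 0,"jaw": 5}
    - {"x": 0,"y": 0,"z": -4,"turn": 0,"jaw": 5}
    - {"x": 0,"y": 0,"z": -4,"turn": 0,"jaw": 5}
    - {"x": 0,"y": 0,"z": -3.5,"turn": 0,"jaw": 5}
    - {"x": 0,"y": 0,"z": -1.2,"turn": 0,"jaw": 5}
    - {"x": 0,"y": 0,"z": 0,"turn": 0,"jaw": 5}
    - {"x": 0,"y": 0,"z": 0,"turn": 0,"jaw": 5}

```text
t: 25.87
tool_pos: [0.4544, -0.1683, 0.0919]
tool_rot: [-1.181, 1.251, -1.252]
contact_force: [0.5, -0.3, 1.1]
opening: 0.0502
```

```bash
python3 -c "
from obj import *
st();snap('wrist','w20.png');st()"
```

```text
t 25.87 pos [ 45.44 -16.83   9.19] jawdeg -3.3 y [ 0.001 -0.    -1.   ] q [-0.51 -0.19  2.04 -0.    1.29 -0.45] open 50.2 F [ 0.5 -0.3  1.1]
t 25.92 pos [ 45.54 -16.91   9.35] jawdeg -3.4 y [ 0.003 -0.002 -1.   ] q [-0.51 -0.19  2.04 -0.    1.29 -0.45] open 49.5 F [ 1.2 -0.9 -0.1]
```

View pics/w20.png

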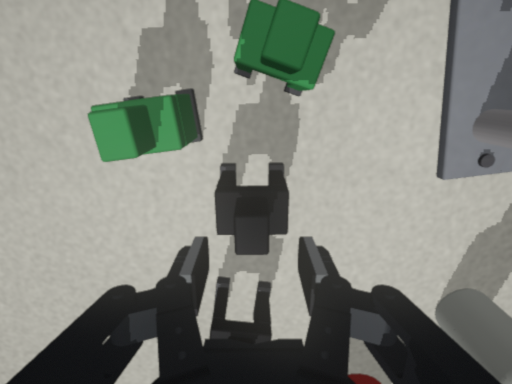

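Black saddle (tab at 252,235) centred between the jaws. Down and grip.

play_rows:
  moves:
    - {"x": 0,"y": 0.1,"z": -1,"turn": 0,"jaw": 5}
    - {"x": 0,"y": 0,"z": -0.8,"turn": 0,"jaw": 5}
    - {"x": 0,"y": 0,"z": 0,"turn": 0,"jaw": 5}
    - {"x": 0,"y": 0,"z": 0,"turn": 0,"jaw": 3}
    - {"x": 0,"y": 0,"z": 0,"turn": 0,"jaw": 1.5}
    - {"x": 0,"y": 0,"z": 0,"turn": 0,"jaw": 1.5}
    - {"x": 0,"y": 0,"z": 0,"turn": 0,"jaw": 1.5}
    - {"x": 0,"y": 0,"z": 0,"turn": 0,"jaw": 1.5}

```text
t: 26.58
tool_pos: [0.4541, -0.1677, 0.0736]
tool_rot: [-1.181, 1.252, -1.253]
contact_force: [-1.6, 0.7, 1.7]
opening: 0.0206
```

play_rows:
  moves:
    - {"x": 0,"y": 0,"z": 2,"turn": 0,"jaw": 1.5}
    - {"x": 0,"y": 0,"z": 4,"turn": 0,"jaw": 1.5}
    - {"x": 0,"y": 0,"z": 4,"turn": 0,"jaw": 1.5}
    - {"x": 0,"y": 0,"z": 4,"turn": 0,"jaw": 1.5}
    - {"x": 0,"y": 0,"z": 4,"turn": 0,"jaw": 1.5}
    - {"x": 0,"y": 0.5,"z": 3.5,"turn": 0,"jaw": 1.5}
    - {"x": 1,"y": 3.4,"z": 1,"turn": 4,"jaw": 1.5}
    - {"x": 1,"y": 3.4,"z": 0,"turn": 4,"jaw": 1.5}

```text
t: 27.25
tool_pos: [0.4756, -0.0952, 0.3033]
tool_rot: [-1.242, 1.142, -1.156]
contact_force: [1.7, 0.3, -1.5]
opening: 0.0204
```

play_rows:
  moves:
    - {"x": 2.7,"y": 3,"z": 0,"turn": 0,"jaw": 1.5}
    - {"x": 2.7,"y": 3,"z": 0,"turn": 0,"jaw": 1.5}
    - {"x": 2.7,"y": 3,"z": 0,"turn": 0,"jaw": 1.5}
    - {"x": 3,"y": 2.5,"z": 0,"turn": 0,"jaw": 1.5}
    - {"x": 3.1,"y": 1.8,"z": 0,"turn": 0,"jaw": 1.5}
    - {"x": 3.1,"y": 0.8,"z": 0,"turn": 0,"jaw": 1.5}
    - {"x": 0,"y": 0,"z": 0,"turn": 0,"jaw": 1.5}
    - {"x": 0,"y": 0,"z": 0,"turn": 0,"jaw": 1.5}

```text
t: 27.92
tool_pos: [0.6472, 0.0472, 0.2955]
tool_rot: [-1.249, 1.152, -1.147]
contact_force: [-0.9, -0.0, -0.4]
opening: 0.0204
```

```bash
python3 -c "
from obj import *
st();snap('wrist','w21.png');st()"
```

```text
t 27.92 pos [64.72  4.72 29.55] jawdeg 4.7 y [-0.004  0.    -1.   ] q [-0.04  0.07  1.44 -0.    1.63 -0.12] open 20.4 F [-0.9 -0.  -0.4]
t 27.97 pos [64.66  4.67 29.66] jawdeg 4.6 y [-0.003  0.    -1.   ] q [-0.04  0.07  1.44 -0.    1.63 -0.12] open 20.5 F [-0.9  0.  -1.1]
```

View pics/w21.png

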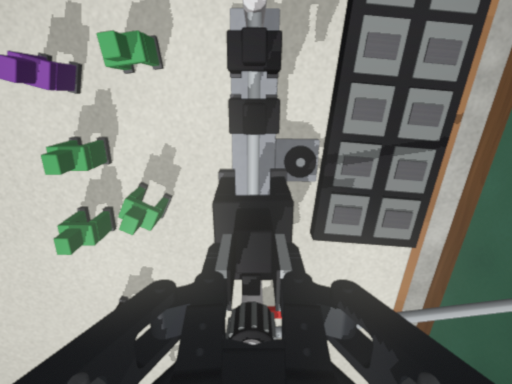

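play_rows:
  moves:
    - {"x": 0.05,"y": 0,"z": -3,"turn": 0,"jaw": 1.5}
    - {"x": 0,"y": 0,"z": -3,"turn": 0,"jaw": 1.5}
    - {"x": 0,"y": 0,"z": -2.5,"turn": 0,"jaw": 1.5}
    - {"x": 0,"y": 0,"z": -1.5,"turn": 0,"jaw": 1.5}
    - {"x": 0,"y": 0,"z": -1,"turn": 0,"jaw": 1.5}
    - {"x": 0,"y": 0,"z": -0.8,"turn": 0,"jaw": 1.5}
    - {"x": 0,"y": 0,"z": 0,"turn": 0,"jaw": 1.5}
    - {"x": 0,"y": 0,"z": 0,"turn": 0,"jaw": 1.5}

```text
t: 28.63
tool_pos: [0.6478, 0.0464, 0.1813]
tool_rot: [-1.245, 1.148, -1.151]
contact_force: [-0.0, -0.8, -1.0]
opening: 0.0201
```

```bash
python3 -c "
from obj import *
st();snap('wrist','w22.png');st()"
```

```text
t 28.63 pos [64.78  4.64 18.13] jawdeg 4.6 y [ 0.002 -0.    -1.   ] q [-0.04  0.12  1.58  0.    1.44 -0.12] open 20.1 F [-0.  -0.8 -1. ]
t 28.68 pos [64.82  4.64 18.2 ] jawdeg 4.6 y [ 0.003 -0.    -1.   ] q [-0.04  0.12  1.58  0.    1.44 -0.12] open 20.6 F [ 0.9 -1.1 -0.8]
```

View pics/w22.png

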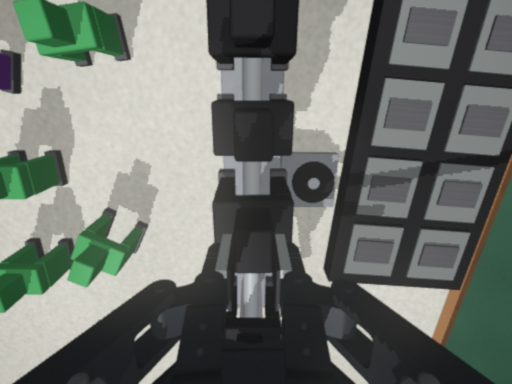

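play_rows:
  moves:
    - {"x": 0,"y": 0,"z": -1,"turn": 0,"jaw": 1.5}
    - {"x": 0,"y": 0,"z": -0.6,"turn": 0,"jaw": 1.5}
    - {"x": 0,"y": 0,"z": -0.3,"turn": 0,"jaw": 1.5}
    - {"x": 0,"y": 0,"z": 0,"turn": 0,"jaw": 1.5}
    - {"x": 0,"y": 0,"z": 0,"turn": 0,"jaw": 1.5}

```text
t: 29.1
tool_pos: [0.6481, 0.0466, 0.1633]
tool_rot: [-1.245, 1.148, -1.151]
contact_force: [-3.1, -0.2, 6.4]
opening: 0.0206
```

play_rows:
  moves:
    - {"x": 0,"y": 0,"z": 0,"turn": 0,"jaw": 4}
    - {"x": 0,"y": 0,"z": 0,"turn": 0,"jaw": 4}
    - {"x": 0,"y": 0,"z": 0,"turn": 0,"jaw": 4}
    - {"x": 0,"y": 0,"z": 3,"turn": 0,"jaw": 4}
    - {"x": 0,"y": 0,"z": 4,"turn": 0,"jaw": 4}
    - {"x": -1,"y": 0,"z": 3.5,"turn": -5,"jaw": 5}
    - {"x": -3.5,"y": -1,"z": 0,"turn": -5,"jaw": 5}
    - {"x": -3.5,"y": -2,"z": 0,"turn": -5,"jaw": 5}

```text
t: 29.77
tool_pos: [0.5686, 0.0174, 0.2695]
tool_rot: [-1.112, 1.338, -1.345]
contact_force: [0.2, -0.5, 1.7]
opening: 0.0501
```

play_rows:
  moves:
    - {"x": -3,"y": -2.8,"z": 0,"turn": 0,"jaw": 5}
    - {"x": -2,"y": -3.5,"z": 0,"turn": 0,"jaw": 5}
    - {"x": -2,"y": -3.5,"z": 0,"turn": 0,"jaw": 5}
    - {"x": -2,"y": -3.5,"z": 0,"turn": 0,"jaw": 5}
    - {"x": -1.5,"y": -3.5,"z": 0,"turn": 0,"jaw": 5}
    - {"x": -1.5,"y": -3.5,"z": 0,"turn": 0,"jaw": 5}
    - {"x": -1.2,"y": -3.8,"z": 0,"turn": 0,"jaw": 5}
    - {"x": 0,"y": -4,"z": 0,"turn": 0,"jaw": 5}

```text
t: 30.43
tool_pos: [0.4336, -0.2658, 0.2662]
tool_rot: [-1.118, 1.341, -1.342]
contact_force: [1.4, -0.0, -0.1]
opening: 0.0498
```

play_rows:
  moves:
    - {"x": 0,"y": -3.4,"z": -2,"turn": 0,"jaw": 5}
    - {"x": 0,"y": -1.8,"z": -2,"turn": 0,"jaw": 5}
    - {"x": 0,"y": 0,"z": -2,"turn": 0,"jaw": 5}
    - {"x": 0,"y": 0,"z": 0,"turn": 0,"jaw": 5}
    - {"x": 0,"y": 0,"z": 0,"turn": 0,"jaw": 5}

```text
t: 30.85
tool_pos: [0.4345, -0.3158, 0.2043]
tool_rot: [-1.118, 1.345, -1.339]
contact_force: [-0.1, 0.1, 0.2]
opening: 0.0497
```

```bash
python3 -c "
from sil import *
st();snap('wrist','w23.png')
S=snap('scene','s23.png');print(np.round(fit(S,(177,229),'k',half=25),2))
st()"
```

```text
t 30.85 pos [ 43.45 -31.58  20.43] jawdeg -10.4 y [-0.003  0.003 -1.   ] q [-0.77 -0.15  1.82  0.    1.48 -0.59] open 49.7 F [-0.1  0.1  0.2]
[ 43.72 -29.46 -11.12   0.91]
t 30.95 pos [ 43.59 -31.63  20.73] jawdeg -10.3 y [ 0.001 -0.001 -1.   ] q [-0.77 -0.16  1.81  0.    1.48 -0.59] open 50.0 F [ 0.  -0.6  1.2]
```

View pics/w23.png

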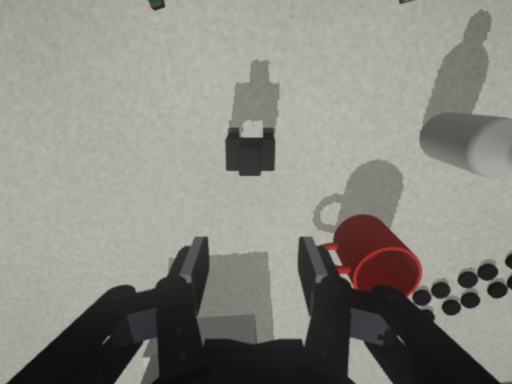

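View pics/s23.png

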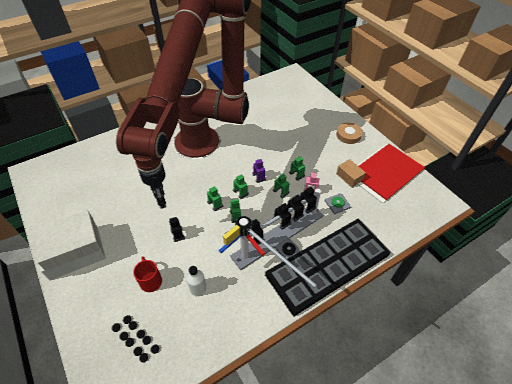

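play_rows:
  moves:
    - {"x": 0,"y": 2.1,"z": -1,"turn": 0,"jaw": 5}
    - {"x": 0,"y": 0,"z": -4,"turn": 0,"jaw": 5}
    - {"x": 0,"y": 0,"z": -4,"turn": 0,"jaw": 5}
    - {"x": 0,"y": 0,"z": -2.4,"turn": 0,"jaw": 5}
    - {"x": 0,"y": 0,"z": 0,"turn": 0,"jaw": 5}
    - {"x": 0,"y": 0,"z": 0,"turn": 0,"jaw": 5}

```text
t: 31.45
tool_pos: [0.4356, -0.2949, 0.0926]
tool_rot: [-1.119, 1.341, -1.34]
contact_force: [-0.3, 0.1, -0.7]
opening: 0.0499
```

```bash
python3 -c "
from obj import *
st();snap('wrist','w24.png');st()"
```

```text
t 31.45 pos [ 43.56 -29.49   9.26] jawdeg -10.3 y [-0.  0. -1.] q [-0.74 -0.08  1.95 -0.    1.28 -0.56] open 49.9 F [-0.3  0.1 -0.7]
t 31.50 pos [ 43.68 -29.61   9.45] jawdeg -10.3 y [ 0.003 -0.002 -1.   ] q [-0.74 -0.09  1.94 -0.    1.28 -0.56] open 50.0 F [ 0.1 -0.1  0.7]
```

View pics/w24.png

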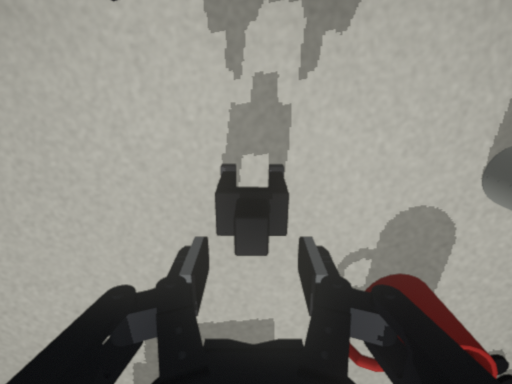

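play_rows:
  moves:
    - {"x": 0,"y": 0.1,"z": -1,"turn": 0,"jaw": 5}
    - {"x": 0,"y": 0,"z": -0.9,"turn": 0,"jaw": 5}
    - {"x": 0,"y": 0,"z": 0,"turn": 0,"jaw": 5}
    - {"x": 0,"y": 0,"z": 0,"turn": 0,"jaw": 3}
    - {"x": 0,"y": 0,"z": 0,"turn": 0,"jaw": 1.5}
    - {"x": 0,"y": 0,"z": 0,"turn": 0,"jaw": 1.5}
    - {"x": 0,"y": 0,"z": 0,"turn": 0,"jaw": 1.5}
    - {"x": 0,"y": 0,"z": 0,"turn": 0,"jaw": 1.5}

```text
t: 32.17
tool_pos: [0.4356, -0.2948, 0.0737]
tool_rot: [-1.118, 1.341, -1.342]
contact_force: [-0.7, 0.3, 2.0]
opening: 0.0202
```

play_rows:
  moves:
    - {"x": 0,"y": 0,"z": 2,"turn": 0,"jaw": 1.5}
    - {"x": 0,"y": 0,"z": 4,"turn": 0,"jaw": 1.5}
    - {"x": 0,"y": 0,"z": 4,"turn": 0,"jaw": 1.5}
    - {"x": 0,"y": 0,"z": 4,"turn": 0,"jaw": 1.5}
    - {"x": 0,"y": 0,"z": 4,"turn": 0,"jaw": 1.5}
    - {"x": 0,"y": 1,"z": 3.5,"turn": 0,"jaw": 1.5}
    - {"x": 0,"y": 3.8,"z": 1,"turn": 5,"jaw": 1.5}
    - {"x": 0,"y": 3.8,"z": 0,"turn": 5,"jaw": 1.5}

```text
t: 32.83
tool_pos: [0.4366, -0.2093, 0.3029]
tool_rot: [-1.205, 1.206, -1.219]
contact_force: [0.8, 1.1, -1.4]
opening: 0.0202
```

play_rows:
  moves:
    - {"x": 0.5,"y": 3.8,"z": 0,"turn": 5,"jaw": 1.5}
    - {"x": 1,"y": 3.8,"z": 0,"turn": 0,"jaw": 1.5}
    - {"x": 2,"y": 3.4,"z": 0,"turn": 0,"jaw": 1.5}
    - {"x": 3,"y": 2.7,"z": 0,"turn": 0,"jaw": 1.5}
    - {"x": 3,"y": 2.7,"z": 0,"turn": 0,"jaw": 1.5}
    - {"x": 3.5,"y": 1.6,"z": 0,"turn": 0,"jaw": 1.5}
    - {"x": 3.5,"y": 1.6,"z": 0,"turn": 0,"jaw": 1.5}
    - {"x": 3,"y": 0,"z": 0,"turn": 0,"jaw": 1.5}

```text
t: 33.5
tool_pos: [0.6319, -0.0089, 0.297]
tool_rot: [-1.247, 1.148, -1.145]
contact_force: [0.5, -0.7, -1.7]
opening: 0.02
```

play_rows:
  moves:
    - {"x": 2.1,"y": 0,"z": 0,"turn": 0,"jaw": 1.5}
    - {"x": 0,"y": 0,"z": 0,"turn": 0,"jaw": 1.5}
    - {"x": 0,"y": 0,"z": 0,"turn": 0,"jaw": 1.5}

```text
t: 33.75
tool_pos: [0.6514, -0.0122, 0.2962]
tool_rot: [-1.248, 1.152, -1.147]
contact_force: [0.2, 0.5, -0.9]
opening: 0.0207
```

```bash
python3 -c "
from obj import *
st();snap('wrist','w25.png');st()"
```

```text
t 33.75 pos [65.14 -1.22 29.62] jawdeg 4.6 y [-0.003  0.    -1.   ] q [-0.13  0.08  1.44  0.    1.63 -0.21] open 20.7 F [ 0.2  0.5 -0.9]
t 33.80 pos [65.08 -1.24 29.69] jawdeg 4.6 y [-0.002  0.    -1.   ] q [-0.13  0.08  1.44  0.    1.63 -0.21] open 20.3 F [-0.4  0.3 -1.9]
```

View pics/w25.png

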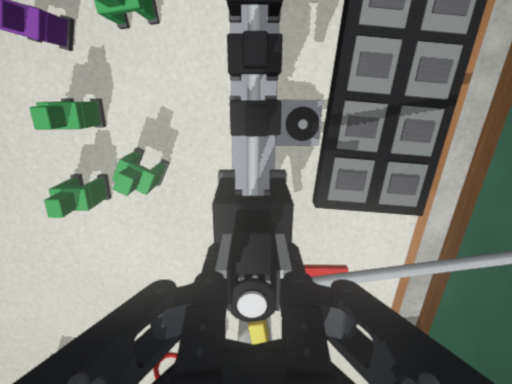

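play_rows:
  moves:
    - {"x": 0.1,"y": 0,"z": -3,"turn": 0,"jaw": 1.5}
    - {"x": 0,"y": 0,"z": -3,"turn": 0,"jaw": 1.5}
    - {"x": 0,"y": 0,"z": -2.5,"turn": 0,"jaw": 1.5}
    - {"x": 0,"y": 0,"z": -1.5,"turn": 0,"jaw": 1.5}
    - {"x": 0,"y": 0,"z": -1,"turn": 0,"jaw": 1.5}
    - {"x": 0,"y": 0,"z": -0.8,"turn": 0,"jaw": 1.5}
    - {"x": 0,"y": 0,"z": 0,"turn": 0,"jaw": 1.5}
    - {"x": 0,"y": 0,"z": 0,"turn": 0,"jaw": 1.5}

```text
t: 34.47
tool_pos: [0.6528, -0.0126, 0.1813]
tool_rot: [-1.245, 1.148, -1.151]
contact_force: [-0.3, -0.1, -2.4]
opening: 0.0203
```

```bash
python3 -c "
from obj import *
snap('wrist','w26.png');st()"
```

```text
t 34.52 pos [65.32 -1.26 18.19] jawdeg 4.6 y [ 0.003 -0.    -1.   ] q [-0.13  0.13  1.57  0.    1.44 -0.21] open 20.4 F [-0.2  0.2 -1.2]
```

View pics/w26.png

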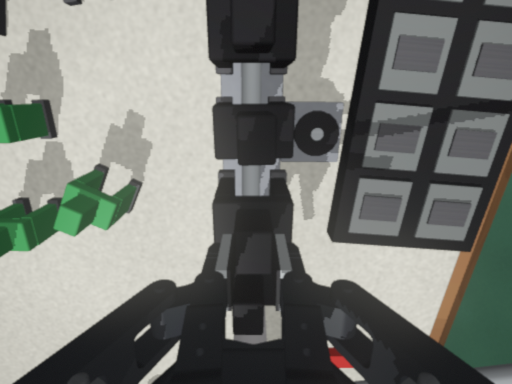

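play_rows:
  moves:
    - {"x": -0.1,"y": 0,"z": -1,"turn": 0,"jaw": 1.5}
    - {"x": 0,"y": 0,"z": -0.6,"turn": 0,"jaw": 1.5}
    - {"x": 0,"y": 0,"z": -0.3,"turn": 0,"jaw": 1.5}
    - {"x": 0,"y": 0,"z": 0,"turn": 0,"jaw": 1.5}
    - {"x": 0,"y": 0,"z": 0,"turn": 0,"jaw": 1.5}

```text
t: 34.93
tool_pos: [0.652, -0.0125, 0.1633]
tool_rot: [-1.245, 1.148, -1.151]
contact_force: [-2.6, -0.2, 6.5]
opening: 0.0204
```

play_rows:
  moves:
    - {"x": 0,"y": 0,"z": 0,"turn": 0,"jaw": 4}
    - {"x": 0,"y": 0,"z": 0,"turn": 0,"jaw": 4}
    - {"x": 0,"y": 0,"z": 0,"turn": 0,"jaw": 4}
    - {"x": 0,"y": 0,"z": 3,"turn": 0,"jaw": 4}
    - {"x": 0,"y": 0,"z": 4,"turn": 0,"jaw": 4}
    - {"x": 0,"y": 0,"z": 4,"turn": 3.3,"jaw": 5}
    - {"x": 0,"y": -3,"z": 3,"turn": 3.3,"jaw": 5}
    - {"x": 0,"y": -3.5,"z": 0,"turn": 3.2,"jaw": 5}

```text
t: 35.6
tool_pos: [0.6545, -0.0763, 0.3105]
tool_rot: [-1.314, 1.005, -1.027]
contact_force: [1.2, -0.4, 1.0]
opening: 0.05
```

```bash
python3 -c "
from h import *
st();snap('wrist','w27.png');snap('scene','s27.png');snap('top','t27.png')
im=cv2.imread('pics/s27.png')[130:290,150:370];cv2.imwrite('pics/s27z.png',cv2.resize(im,None,fx=3.6,fy=3.6,interpolation=cv2.INTER_CUBIC))"
```

```text
t 35.60 pos [65.45 -7.63 31.05] jawdeg 14.8 y [ 0.014 -0.003 -1.   ] q [-0.23  0.08  1.41  0.    1.63 -0.49] open 50.0 F [ 1.2 -0.4  1. ]
```

View pics/s27z.png

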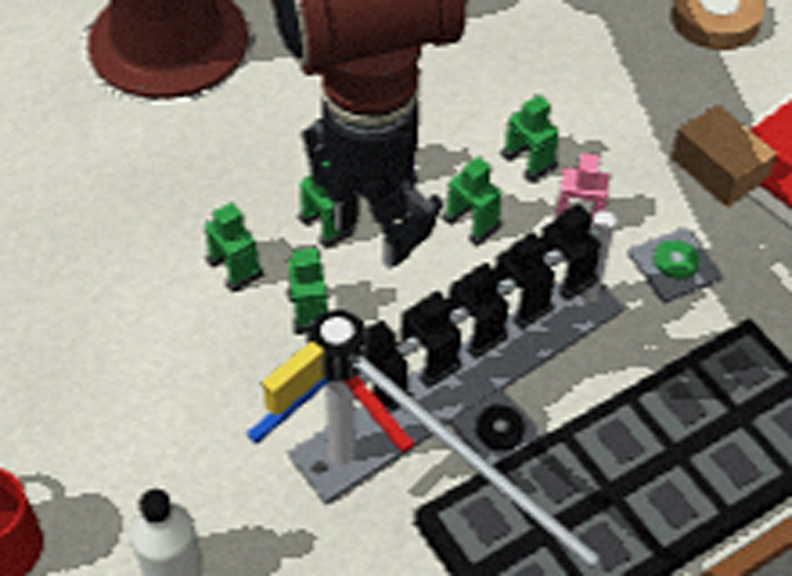

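View pics/w27.png

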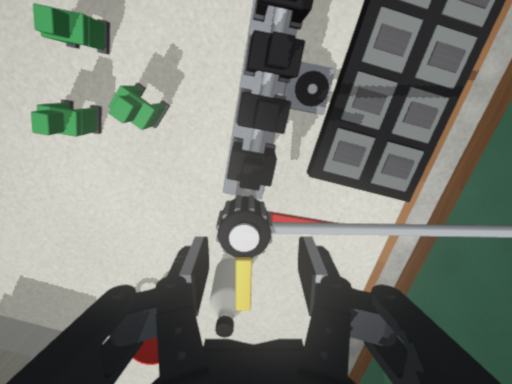

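play_rows:
  moves:
    - {"x": 0.6,"y": -3.5,"z": 0,"turn": -0.3,"jaw": 5}
    - {"x": 0.6,"y": -3.5,"z": 0,"turn": 0,"jaw": 5}
    - {"x": 0.6,"y": -3.3,"z": 0,"turn": 0,"jaw": 5}
    - {"x": 0,"y": 0,"z": -2,"turn": 0,"jaw": 5}
    - {"x": 0,"y": 0,"z": -1,"turn": 0,"jaw": 5}
    - {"x": 0,"y": 0,"z": 0,"turn": 0,"jaw": 5}

```text
t: 36.25
tool_pos: [0.6675, -0.1785, 0.2648]
tool_rot: [-1.318, 1.033, -1.019]
contact_force: [-0.9, 0.2, 0.1]
opening: 0.0502
```

```bash
python3 -c "
from obj import *
snap('wrist','w28.png');st()"
```

```text
t 36.30 pos [ 66.81 -17.82  26.67] jawdeg 14.2 y [-0.006  0.003 -1.   ] q [-0.37  0.18  1.37  0.    1.59 -0.62] open 50.1 F [-0.  -0.7 -0.2]
```

View pics/w28.png

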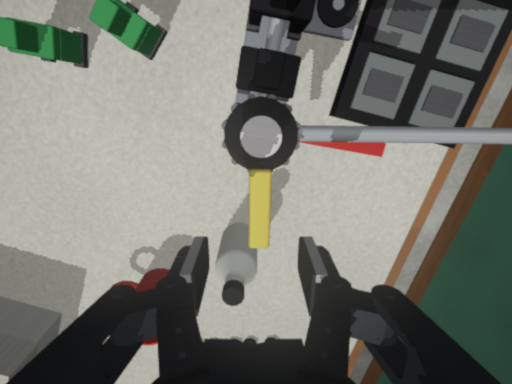

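play_rows:
  moves:
    - {"x": 0.35,"y": -0.2,"z": -2,"turn": 0.1,"jaw": 5}
    - {"x": 0,"y": 0,"z": -2,"turn": 0,"jaw": 5}
    - {"x": 0,"y": 0,"z": -1,"turn": 0,"jaw": 5}
    - {"x": 0,"y": 0,"z": 0,"turn": 0,"jaw": 3}
    - {"x": 0,"y": 0,"z": 0,"turn": 0,"jaw": 1}
    - {"x": 0,"y": 0,"z": 0,"turn": 0,"jaw": 1}
    - {"x": 0,"y": 0,"z": 0,"turn": 0,"jaw": 1}
    - {"x": 0,"y": 0,"z": 0,"turn": 0,"jaw": 1}
  squeeze: 30

```text
t: 36.97
tool_pos: [0.6735, -0.182, 0.2223]
tool_rot: [-1.316, 1.022, -1.026]
contact_force: [0.3, -0.1, 0.1]
opening: 0.0103
```

```bash
python3 -c "
from h import *
p,j=st()
c=np.array([66.0,-12.25]);
r=np.hypot(*(p[:2]-c)); a0=np.degrees(np.arctan2(*(p[:2]-c)[::-1])); print(r,a0)
q=[a0+6.7*k for k in range(13)]
P=np.array([c+r*np.array([np.cos(np.radians(a)),np.sin(np.radians(a))]) for a in q]); print(np.diff(P,axis=0).round(2).tolist())
snap('wrist','w29.png')
im=eyes.get_image('top')
"
```

```text
t 36.97 pos [ 67.35 -18.2   22.23] jawdeg 14.2 y [ 0.002 -0.001 -1.   ] q [-0.37  0.21  1.41  0.    1.51 -0.62] open 10.3 F [ 0.3 -0.1  0.1]
6.104730843514904 -77.21438287418425
[[0.69, 0.2], [0.66, 0.28], [0.62, 0.35], [0.58, 0.42], [0.52, 0.49], [0.46, 0.54], [0.4, 0.59], [0.32, 0.64], [0.25, 0.67], [0.17, 0.69], [0.09, 0.71], [0.0, 0.71]]
```

View pics/w29.png

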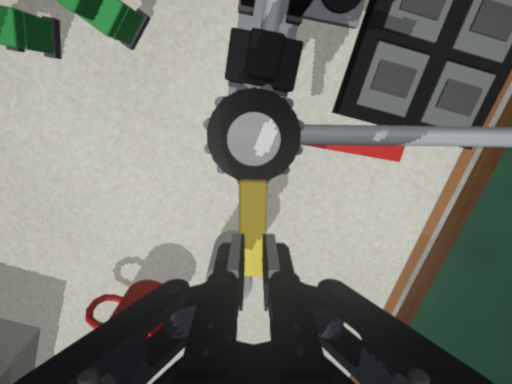

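play_rows:
  moves:
    - {"x": 0,"y": 0,"z": 0,"turn": 0,"jaw": 4}
    - {"x": 0,"y": 0,"z": 0,"turn": 0,"jaw": 4}
    - {"x": 0,"y": 0,"z": 0,"turn": 0,"jaw": 4}
    - {"x": 0,"y": 0.3,"z": -1.1,"turn": 0,"jaw": 4}
    - {"x": 0,"y": 0,"z": 0,"turn": 0,"jaw": 4}
    - {"x": 0,"y": 0,"z": 0,"turn": 0,"jaw": 1}
    - {"x": 0,"y": 0,"z": 0,"turn": 0,"jaw": 1}
    - {"x": 0,"y": 0,"z": 0,"turn": 0,"jaw": 1}

```text
t: 37.73
tool_pos: [0.6725, -0.1787, 0.2089]
tool_rot: [-1.317, 1.025, -1.024]
contact_force: [-0.8, -0.4, -1.4]
opening: 0.0144
```

play_rows:
  moves:
    - {"x": 0,"y": 0,"z": 0,"turn": 0,"jaw": 1}
    - {"x": 0,"y": 0,"z": 0,"turn": 0,"jaw": 1}

```text
t: 37.9
tool_pos: [0.6725, -0.1787, 0.2089]
tool_rot: [-1.317, 1.025, -1.024]
contact_force: [-1.1, 1.0, -1.7]
opening: 0.015
```

```bash
python3 -c "
from h import *
p,j=st()
c=np.array([66.0,-12.25]);
r=np.hypot(*(p[:2]-c)); a0=np.degrees(np.arctan2(*(p[:2]-c)[::-1])); print(r,a0)
q=[a0+6.7*k for k in range(13)]
P=np.array([c+r*np.array([np.cos(np.radians(a)),np.sin(np.radians(a))]) for a in q]); print(np.diff(P,axis=0).round(2).tolist())
snap('wrist','w30.png')
"
```

```text
t 37.90 pos [ 67.25 -17.87  20.89] jawdeg 14.2 y [-0.001  0.    -1.   ] q [-0.37  0.22  1.43  0.    1.5  -0.61] open 15.0 F [-1.1  1.  -1.7]
5.760699203381222 -77.43953716431477
[[0.65, 0.18], [0.62, 0.26], [0.59, 0.33], [0.54, 0.4], [0.49, 0.46], [0.44, 0.51], [0.38, 0.56], [0.31, 0.6], [0.24, 0.63], [0.16, 0.65], [0.08, 0.67], [0.0, 0.67]]
```

View pics/w30.png

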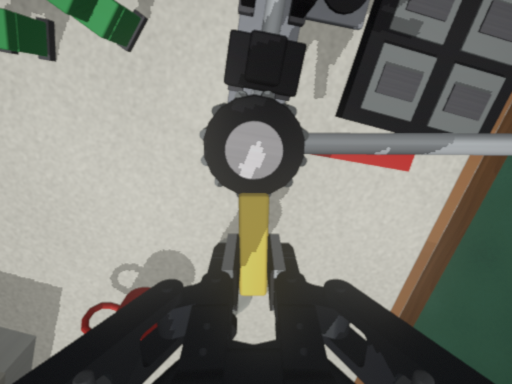

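play_rows:
  moves:
    - {"x": 0.65,"y": 0.18,"z": 0,"turn": 6.7,"jaw": 1}
    - {"x": 0.62,"y": 0.26,"z": 0,"turn": 6.7,"jaw": 1}
    - {"x": 0.59,"y": 0.33,"z": 0,"turn": 6.7,"jaw": 1}
    - {"x": 0.54,"y": 0.4,"z": 0,"turn": 6.7,"jaw": 1}
    - {"x": 0.49,"y": 0.46,"z": 0,"turn": 6.7,"jaw": 1}
    - {"x": 0.44,"y": 0.51,"z": 0,"turn": 6.7,"jaw": 1}

```text
t: 38.45
tool_pos: [0.705, -0.1567, 0.2089]
tool_rot: [-1.516, 0.486, -0.479]
contact_force: [-6.8, 2.3, -0.6]
opening: 0.0149
```

play_rows:
  moves:
    - {"x": 0.38,"y": 0.56,"z": 0,"turn": 6.7,"jaw": 1}
    - {"x": 0.31,"y": 0.6,"z": 0,"turn": 6.7,"jaw": 1}
    - {"x": 0.24,"y": 0.63,"z": 0,"turn": 6.7,"jaw": 1}
    - {"x": 0.16,"y": 0.65,"z": 0,"turn": 6.7,"jaw": 1}
    - {"x": 0.08,"y": 0.67,"z": 0,"turn": 6.7,"jaw": 1}
    - {"x": 0,"y": 0.67,"z": 0,"turn": 6.7,"jaw": 1}
    - {"x": 0,"y": 0,"z": 0,"turn": 0,"jaw": 1}
    - {"x": 0,"y": 0,"z": 0,"turn": 0,"jaw": 1}

```text
t: 39.12
tool_pos: [0.7156, -0.1188, 0.2089]
tool_rot: [-1.568, -0.059, 0.069]
contact_force: [-7.4, 2.5, 1.2]
opening: 0.0145
```

```bash
python3 -c "
from h import *
st()
snap('wrist','w31.png');snap('top','t31.png')
im=cv2.imread('pics/t31.png')[80:200,140:340];cv2.imwrite('pics/t31z.png',cv2.resize(im,None,fx=4,fy=4,interpolation=cv2.INTER_CUBIC))
"
```

```text
t 39.12 pos [ 71.56 -11.88  20.89] jawdeg 94.7 y [-0.006  0.001 -1.   ] q [-0.27  0.29  1.35 -0.    1.51 -1.92] open 14.5 F [-7.4  2.5  1.2]
```

View pics/w31.png

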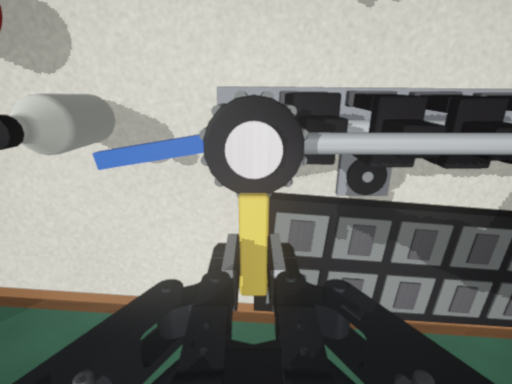

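View pics/t31z.png

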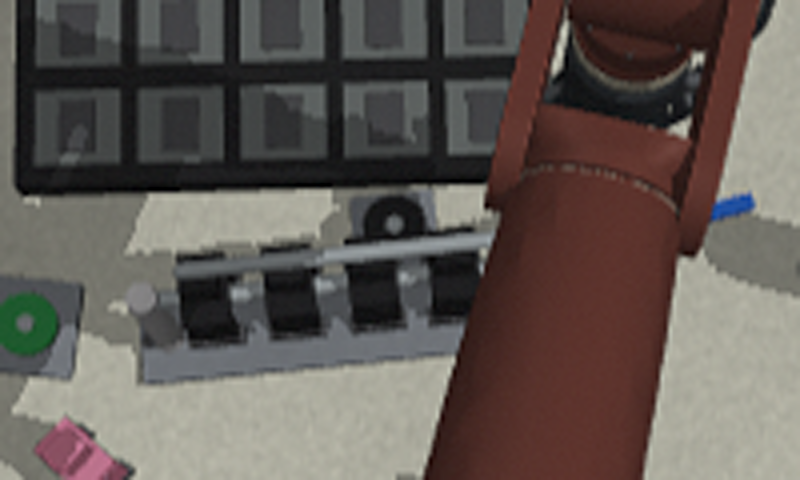

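play_rows:
  moves:
    - {"x": 0,"y": 0,"z": 0,"turn": 0,"jaw": 4}
    - {"x": 0,"y": 0,"z": 0,"turn": 0,"jaw": 4}
    - {"x": 0,"y": 0,"z": 0,"turn": 0,"jaw": 4}
    - {"x": 0,"y": 0,"z": 2,"turn": 0,"jaw": 4}
    - {"x": 0,"y": 0,"z": 4,"turn": 0,"jaw": 4}
    - {"x": 0,"y": 0,"z": 4,"turn": 0,"jaw": 4}
    - {"x": -2,"y": -2,"z": 3,"turn": 0,"jaw": 4}
    - {"x": -3,"y": -2.5,"z": 0,"turn": 0,"jaw": 4}

```text
t: 39.88
tool_pos: [0.6714, -0.1647, 0.35]
tool_rot: [-1.576, -0.078, 0.054]
contact_force: [0.6, -1.0, 1.9]
opening: 0.0402
```

play_rows:
  moves:
    - {"x": -3,"y": -2.5,"z": 0,"turn": 0,"jaw": 4}
    - {"x": -3,"y": -2.5,"z": 0,"turn": 0,"jaw": 4}
    - {"x": -3,"y": -2.5,"z": 0,"turn": 0,"jaw": 4}
    - {"x": -3,"y": -2.5,"z": 0,"turn": 0,"jaw": 4}
    - {"x": -3,"y": -2.5,"z": 0,"turn": 0,"jaw": 4}
    - {"x": -2,"y": -2,"z": 0,"turn": 0,"jaw": 4}
    - {"x": 0,"y": 0,"z": 0,"turn": 0,"jaw": 4}
    - {"x": 0,"y": 0,"z": 0,"turn": 0,"jaw": 4}

```text
t: 40.55
tool_pos: [0.4973, -0.3109, 0.3404]
tool_rot: [-1.571, -0.063, 0.06]
contact_force: [0.8, -0.3, -0.3]
opening: 0.0403
```

```bash
python3 -c "
from sil import *
st()
snap('scene','s32.png');snap('top','t32.png')
im=cv2.imread('pics/t32.png')[80:280,130:380];cv2.imwrite('pics/t32z.png',cv2.resize(im,(750,600),interpolation=cv2.INTER_CUBIC))
"
```

```text
t 40.55 pos [ 49.73 -31.09  34.04] jawdeg 94.5 y [ 0.002 -0.001 -1.   ] q [-0.69 -0.08  1.53  0.    1.69 -2.33] open 40.3 F [ 0.8 -0.3 -0.3]
```

View pics/t32z.png

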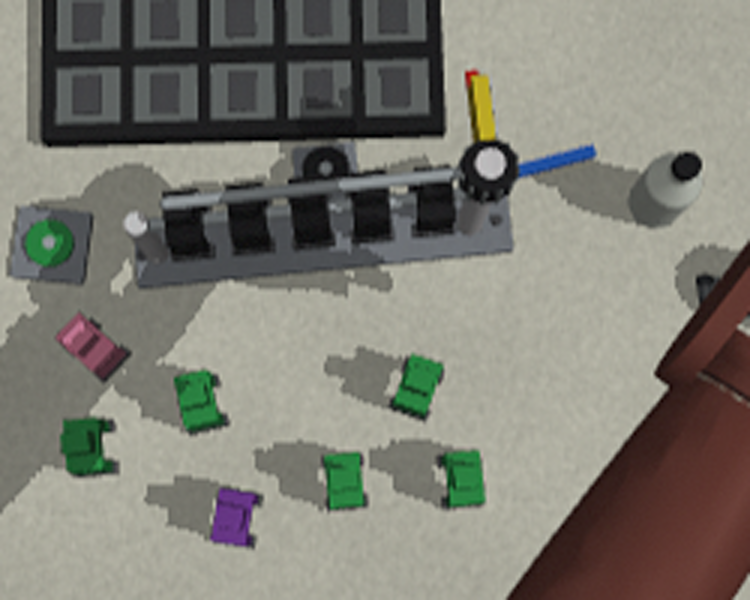

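View pics/s32.png

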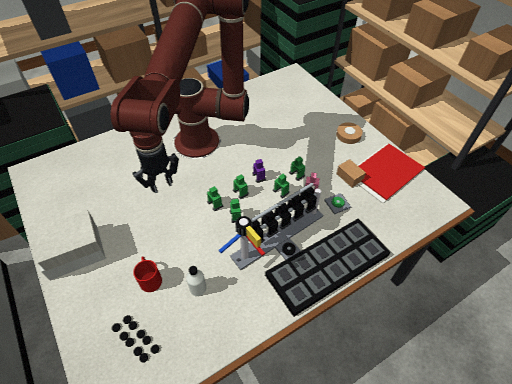

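```bash
python3 -c "
from h import *
print(finish_job())"
```

```text
the job is handed in; nothing more can be done
None
```

The job is handed in at about 40.6 s of the 210 s allowed. `finish_job` reports no verdict.

**What I did**
- I found the black tag on the stand's seat, so black was the colour to hang.
- I turned the collar open to about 1.4 rad.
- I took the two green saddles off the bar and stood them on the bench at about (0.38, -0.10) and (0.38, 0.02).
- I hung the three bench blacks at the 110, 50 and -10 mm slots.
- I turned the collar back to the red mark.

**Last checks (top and scene pictures after retreating)**
- Five black saddles are astride the bar, and five green ones are upright on the bench.
- The rod end sits within half a pixel and the wing tip within about 1.5 pixels of where they should be at joint 0, so the collar is at about 0.
- The mug (scene view only), carton, bottle and the pink and purple look-alikes look unmoved.
- The gripper is clear of everything.

**What went wrong on the way**
- One saddle grasp and one wing grasp closed too high and held nothing. I saw both from the finger opening (plus a picture for the saddle) and repeated them 3 mm (saddle) and 13 mm (wing) lower. Nothing was disturbed.
- My first saddle outline model was too large and fitted poorly (overlap about 0.7). After I shrank it, overlap was mostly around 0.9, and the picks agreed with the pictures.

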